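Swap the battery packs and stow the power-driver kit in its foam

TASK

The serviced screwdriver kit is ready to go back in its case: push every spent (taped) battery pack through the sprung flap of the clear collection box, leaving the flap shut behind it, and press every fresh pack into a battery pocket of the foam. Press the driver and the charger into their own cutouts too, everything fully home, flat and the right way round, and leave the other things on the bench undisturbed.

Things in the scene. Friction and masses are not known exactly. Their poses are not given: they have to be found in the camera images.
- case: bottom half of a flat carry case with a grey foam insert, fixed on the bench, its place varies; outside 206 mm along its x, 272 mm along its y; origin: centre of its underside; the row of three battery pockets lies at its +x edge. Foam top and rim are level, 30 mm above the bench; all pockets are 20 mm deep (floor 10 mm above the bench) and 2 mm wider than the part all round
- collect_box: clear battery collection box with a grey top, 238 mm along x, 154 mm along y, 180 mm high, fixed on the bench, its place varies; origin: at its foot under the middle of the mouth; walls at x = -67 and 171 mm. The mouth in its top, 90 mm along x by 120 mm along y, is covered by a sprung flap level with the top; walls and top 4 mm thick
- box_mouth (a point): centre of the mouth of the collection box, level with its top (180 mm up); axes as the box. A pack with its long side along this x leaves room for the fingers along y
- flap (a joint): angle of the sprung flap, 0 shut, up to 1.5 rad hanging open; hinged along the mouth's -x edge; the pack itself pushes it down into the box (about 2 N at its middle; a pack just laid on it does not open it); it springs shut by itself. A pack let go once it is wholly below the top plate drops clear
- driver_grip (a point): pistol-shaped power screwdriver lying on its side, dark blue-grey, 38 mm thick, 330 g. This point: half-way up, on the barrel's middle line, near balance. Barrel along y, 40 mm wide, from y = -72 to 32 mm, then a steel nose 24 mm dia. to 56 mm. The grip, 34 mm wide, juts out to x = -78 mm, centred at y = -51 mm. z up; not to be turned over
- driver_pocket (a point): where driver_grip is when the driver is home (18 mm of it proud of the foam) in its L-shaped pocket; axes as the case; the driver's axes then agree with these. Soft foam sides as in the battery pockets: laid in, it stops about 7 mm high; about 10 N straight down pushes it home
- charger_center (a point): black plug-in battery charger: block 48 mm along x by 54 mm along y, 36 mm high, with a plug 22 mm wide jutting out 18 mm farther at -y, brass contacts on top; 180 g; this point: centre of the block, half-way up; z up
- charger_plug (a point): end of the charger's plug, 45 mm from charger_center along the charger's -y, half-way up
- charger_pocket (a point): where charger_center is when the charger is home (16 mm of it proud of the foam); axes as the case; the charger's axes then agree with these (contacts up). Soft foam sides as in the battery pockets
- pack_pocket0 (a point): battery pocket 0 of three alike, end to end along the case's y, 12 mm of foam between: where a pack's centre is when home (16 mm proud), its long side (y) along this y, either way round. The two long foam sides are soft, lean in and squeeze the pack by 2 mm a side: laid in, it stops about 10 mm high; about 10 N straight down pushes it home; a straight pull of up to 10 N takes it out
- pack_pocket1 (a point): battery pocket 1 of three alike, end to end along the case's y, 12 mm of foam between: where a pack's centre is when home (16 mm proud), its long side (y) along this y, either way round. The two long foam sides are soft, lean in and squeeze the pack by 2 mm a side: laid in, it stops about 10 mm high; about 10 N straight down pushes it home; a straight pull of up to 10 N takes it out
- pack_pocket2 (a point): battery pocket 2 of three alike, end to end along the case's y, 12 mm of foam between: where a pack's centre is when home (16 mm proud), its long side (y) along this y, either way round. The two long foam sides are soft, lean in and squeeze the pack by 2 mm a side: laid in, it stops about 10 mm high; about 10 N straight down pushes it home; a straight pull of up to 10 N takes it out
- spent0_center (a point): spent battery pack, black bar 66 mm long (its y), square section 36 x 36 mm, contact end wrapped in cream masking tape; 130 g; starts pressed home in a battery pocket; two or three such packs are present; this point: its centre
- spent1_center (a point): spent battery pack, black bar 66 mm long (its y), square section 36 x 36 mm, contact end wrapped in cream masking tape; 130 g; starts pressed home in a battery pocket; two or three such packs are present; this point: its centre
- spent2_center (a point): spent battery pack, black bar 66 mm long (its y), square section 36 x 36 mm, contact end wrapped in cream masking tape; 130 g; starts pressed home in a battery pocket; two or three such packs are present; this point: its centre
- fresh0_center (a point): fresh battery pack, black bar 66 mm long (its y), square section 36 x 36 mm, like the spent ones but with bare brass contacts and no tape; 130 g; starts on the bench; two or three such packs are present; this point: its centre
- fresh1_center (a point): fresh battery pack, black bar 66 mm long (its y), square section 36 x 36 mm, like the spent ones but with bare brass contacts and no tape; 130 g; starts on the bench; two or three such packs are present; this point: its centre
- fresh2_center (a point): fresh battery pack, black bar 66 mm long (its y), square section 36 x 36 mm, like the spent ones but with bare brass contacts and no tape; 130 g; starts on the bench; two or three such packs are present; this point: its centre
- screw_jar: small jar of screws, 44 mm dia., 55 mm high, a bystander, to be left alone; origin: under its centre
- oil_bottle: small oil bottle, 36 mm dia., 85 mm high, a bystander, to be left alone; origin: under its centre
- tape_roll: roll of masking tape lying flat, 70 mm dia., 19 mm high, a bystander, to be left alone; origin: under its centre
- calculator: pocket calculator, 75 x 135 x 14 mm, a bystander, to be left alone; origin: under its centre
- slot_screwdriver: hand screwdriver lying, 170 mm long, a bystander, to be left alone; origin: under its centre
There are look-alikes about, which are no part of the job. Leave any red look-alike of the part that bears spent1_center alone. What is shaped like the part that bears fresh2_center but blue is not meant.

How it is judged:
By the outcome, as a careful person would: the job done as asked, in the order asked, and still so for the second after the job is handed in, with the robot touching nothing.
Of spent0, spent1, spent2 only 2 to 3 are there at a start; the rules pass over those that are not, and their reading is None.
Of fresh0, fresh1, fresh2 only 2 to 3 are there at a start; the rules pass over those that are not, and their reading is None.
At some moment in a run one of fresh0, fresh1, fresh2, driver, charger may be knocked a few centimetres aside while the robot is not near it.
Once in a run the grip may slacken for a moment while it holds something.
It also fails if it takes over 210 s, if anything falls off the work surface, if the arm or the gripper's body presses on something with over 40 N, if the wrist force passes 120 N, or if a joint passes its speed limit or range.

ROBOT

A 6-joint arm with a two-finger parallel gripper is mounted at the origin on the work surface. World frame = base frame: x ahead of the robot, y to its left, z up, the work surface at z = 0. Lengths are in m, angles in rad, forces in N, time in s.
With the tool pointing down it reaches from about 0.275 to 0.75 m from the base axis. Payload 10.2 kg.
Tool frame: the origin (TCP) lies midway between the tips of the shut fingers; the grasp point (between the pads) lies 19 mm behind it (robot.hold_point_z is the distance from the TCP to the grasp point, in m); z points along the fingers, y is the direction in which the jaws open and shut (so a half turn about z gives the same grasp; the last joint's range is limited). The gripper opens to 88 mm and grips with 3 to 60 N. Pads are 18 mm wide; open, the fingers measure 123 mm over their backs; the gripper's body (75 mm by 187 mm) begins 45 mm behind the grasp point.
Start: joints at [-1.338, 0.313, 1.498, -0, 1.331, -0.223], TCP at [0.231, -0.471, 0.239] pointing down, gripper open.
Joint ranges: [-2.94, 2.94], [-0.97, 2.17], [0.19, 2.56], [-1.23, 4.37], [0.02, 3.11], [-2.88, 2.88]. Speed limits (rad/s): [2.39, 2.39, 3.01, 3.14, 3.14, 3.14].

INTERFACE

Orientations are given as [roll, pitch, yaw] about the fixed x, y, z axes, in that order (R = Rz(yaw) Ry(pitch) Rx(roll)).
In Python, from bench import robot, eyes, order, boxes_of, place_of gives the robot as it stands.
- The arm moves only by the shell command python3 -m creep 'ROWS' [FORCE]. ROWS is JSON, a list that holds one entry, the list of rows, each a list of 5 numbers: the shift along the tool's x, y, z in units of 40 mm (1.0 is 40 mm), then the turn about the tool's z in units of 10 degrees (1.0 is 10 degrees), then the gripper command: -1 is fully open, 1 is shut, values between are in proportion. In form: [[[tx, ty, tz, yaw, gripper], ...]]. A call has 1 to 5 rows; each row is the pose to reach, as a shift and turn from the pose commanded when the call began, along the tool's axes at that moment; what a row does not reach only later rows make up. A row lasts 1/8 s, in which the tool goes at most 62.5 mm and 10.7 degrees, less where a joint would pass 70% of its speed; a pose out of reach is approached as far as the arm can. A call with a gripper value outside its range is refused whole. The fingers move at their own pace and stop on an object; FORCE is the grip in N (left out, the last holds). Time passes only in rows, so rows that repeat a pose let the fingers close. It gives the time, the measured TCP pose, the force and the opening at its end, in the units of the state.
- robot.state(): the state, without advancing time (a new reading comes with each control period).
- eyes.camera(name): name is "scene" or "top" or "wrist"; returns the picture (480x640x3 uint8, red, green, blue); there is no depth.
- eyes.camera_params(name): a dict with "intrinsics" (3x3 intrinsics, pixels), "origin" and "rotation" of the camera in the world. Camera axes: x right, y up, looking along -z (the intrinsics and any distortion apply to the point x, -y, -z); pixel columns grow to the right and rows downward; lengths in m; the calibration is good to about 2 mm. A picture is of the moment at which its call begins: read the wrist's pose just before it. camera_params takes no time and is no camera call; for the wrist camera it gives the pose at the moment of the call.
- order.sign_off(): hands the job in, once; it reports no verdict.
Trained networks look in the newest picture that a camera, given by its name, has taken for a name from the list of things; names that differ only in an ending like _2 or _b are one class to them, and where a whole thing is asked for, a point or a joint stands for the part that bears it (a point fixed in the world has none). Each returns a list of dicts, best first, with "confidence" (0 to 1); they miss things now and then, are a little off and sometimes report something else, mostly with a low value. They report only what shows in the picture. A call takes as long as a camera call. They do not tell look-alikes from the thing itself.
- boxes_of(camera, label): "xy" ([column, row] in pixels, amid what is visible of it).
- place_of(camera, label): "xy" ([column, row] in pixels: a listed point, or the origin of a listed thing).
The state is a dict: "time": time; "joints": joint angles; "dq": joint speeds; "tau": joint torques, N m; "tool_pos": TCP position; "tool_rot": TCP orientation; "force": force on the tool from outside, world axes, zero at the start; "moment": the same for the moment, N m; "finger_gap": opening from 0.0 (shut) to 1.0 (fully open).
Only numpy, scipy, OpenCV 4.12 (cv2) and the standard library are available. Lean on these libraries where they do the work, as an engineer would, in place of code of your own. Each camera call takes 0.05 s, during which the arm holds its last target. There are 200 camera calls.

## Working session

There is one attempt and no reset: what is moved stays moved. The work goes in short steps, Python scripts to look and compute and a shell command to move; the robot and the scene stay as the last step left them, time stands still between calls to the robot, and variables do not carry over. Pictures are saved under pics/ and viewed, about 12 in all and at most 16, crops included, and the job is handed in when it is done.

```bash
ls; mkdir -p pics; python3 - <<'E'
from bench import robot, eyes
import cv2
s=robot.state();print(s)
for n in("top","scene"):
    im=eyes.camera(n);cv2.imwrite(f"pics/{n}0.png",im[:,:,::-1]);print(n,eyes.camera_params(n))
E
```

```text
pics
{'time': 0.0, 'joints': array([-1.33839220e+00,  3.13433299e-01,  1.49843231e+00, -4.25910338e-06,
        1.33099755e+00, -2.23420942e-01]), 'dq': array([ 1.27370302e-03, -2.31131298e-03,  6.15031278e-04,  1.32675719e-03,
        1.62703270e-04,  3.87448643e-05]), 'tau': array([-1.58178477e-04, -4.02211332e+01, -2.52271128e+01,  6.94991858e-02,
        3.51540337e-02, -9.66065500e-05]), 'tool_pos': array([ 0.23102687, -0.47116163,  0.23817141]), 'tool_rot': array([-3.14035281e+00, -2.77467715e-04,  4.55825907e-01]), 'force': array([-1.63462318, -0.38884414, -0.45307391]), 'moment': array([ 0.02277574, -0.05928252, -0.02496858]), 'finger_gap': 0.9977665465042486}
top {'intrinsics': array([[489.99017251,   0.        , 318.49577951],
       [  0.        , 489.99017251, 245.43716963],
       [  0.        ,   0.        ,   1.        ]]), 'origin': array([ 0.44910443, -0.01952994,  1.40945899]), 'rotation': array([ 0.09568684, -0.01138113, -1.5485569 ])}
scene {'intrinsics': array([[609.49874809,   0.        , 320.13300779],
       [  0.        , 609.49874809, 243.26976767],
       [  0.        ,   0.        ,   1.        ]]), 'origin': array([ 1.13727691, -0.81819917,  1.09130065]), 'rotation': array([ 0.78111681, -0.00303535,  0.64755265])}
```

View pics/top0.png

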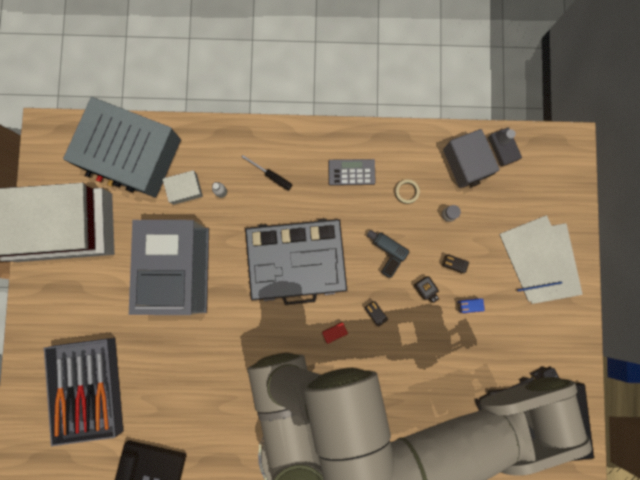

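View pics/scene0.png

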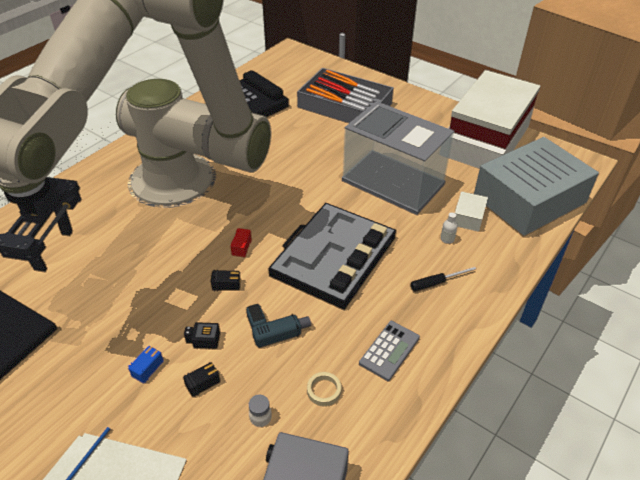

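Top picture: three taped packs sit in the case at (265,237), (294,235) and (322,232). The fresh packs are at (455,263) and (376,313), the charger at (427,289) and the driver at (388,252). The box mouth is near (160,289). Look-alikes: red pack (334,332) and blue pack (471,305), both to be left alone. Next I'll measure with the networks.

```bash
cat > h.py <<'E'
import numpy as np, cv2
from scipy.spatial.transform import Rotation as R
from bench import robot, eyes, boxes_of, place_of
def ray(cam,px,P=None):
    P=P or eyes.camera_params(cam); K=P["intrinsics"]
    d=np.linalg.inv(K)@[px[0],px[1],1]; d=R.from_euler('xyz',P["rotation"]).apply([d[0],-d[1],-d[2]])
    return np.array(P["origin"]),d
def at(cam,px,z,P=None):
    o,d=ray(cam,px,P); return (o+d*(z-o[2])/d[2])
def px(cam,X,P=None):
    P=P or eyes.camera_params(cam); c=R.from_euler('xyz',P["rotation"]).inv().apply(np.array(X)-P["origin"])
    u=P["intrinsics"]@[c[0],-c[1],-c[2]]; return u[:2]/u[2]
def find(cam,label,z,n=4,cmin=.2,P=None):
    r=[(np.round(at(cam,q["xy"],z,P),4)[:2].tolist(),np.round(q["xy"]).astype(int).tolist(),round(q["confidence"],2)) for q in place_of(cam,label)[:n] if q["confidence"]>cmin]
    print(cam,label,r); return r
def go(x,y,z=None,yaw=None):
    "print shift in row units to a tool target; yaw mod pi (deg)"
    s=robot.state(); p=s["tool_pos"]; ps=s["tool_rot"][2]
    d=np.array([x,y,p[2] if z is None else z])-p
    t=R.from_euler('xyz',[np.pi,0,ps]).inv().apply(d)
    dy=0 if yaw is None else (yaw-np.degrees(ps)+90)%180-90
    print("t=%.3f"%s["time"],"pos",np.round(p,4),"yaw %.1f"%np.degrees(ps),"j6 %.2f"%s["joints"][5],"gap %.3f"%s["finger_gap"],"| rows",np.round(t/.04,3),"turn %.2f (alt %.2f)"%(-dy/10,-(dy-np.sign(dy)*180)/10))
E
python3 - <<'E'
from h import *
for cam in("top","scene"):
    eyes.camera(cam)
    for l,z in [("case",0),("collect_box",0),("box_mouth",.18),("pack_pocket0",.028),("pack_pocket2",.028),("driver_pocket",.029),("charger_pocket",.028),("spent0_center",.028),("fresh0_center",.018),("driver_grip",.019),("charger_center",.018),("charger_plug",.018)]: find(cam,l,z,6)
E
```

```text
top case [([0.544, 0.0316], [296, 259], 0.95)]
top collect_box [([0.4604, 0.3624], [179, 286], 0.55), ([0.6059, -0.2228], [384, 240], 0.45)]
top box_mouth [([0.4507, 0.3532], [163, 288], 0.56), ([0.532, -0.3766], [455, 263], 0.37), ([0.7511, 0.1073], [266, 173], 0.21)]
top pack_pocket0 [([0.6104, -0.0359], [320, 236], 0.9), ([0.6086, 0.0409], [293, 236], 0.65), ([0.5915, 0.1262], [263, 241], 0.65), ([0.6193, -0.0491], [325, 232], 0.53), ([0.3927, -0.1953], [375, 314], 0.39), ([0.5954, 0.1198], [265, 240], 0.32)]
top pack_pocket2 [([0.6104, -0.0359], [320, 236], 0.9), ([0.6086, 0.0409], [293, 236], 0.65), ([0.5915, 0.1262], [263, 241], 0.65), ([0.6193, -0.0491], [325, 232], 0.53), ([0.3927, -0.1953], [375, 314], 0.39), ([0.5954, 0.1198], [265, 240], 0.32)]
top driver_pocket [([0.4624, 0.4054], [161, 284], 0.73), ([0.5346, -0.0176], [313, 262], 0.68), ([0.7375, 0.2519], [220, 189], 0.68), ([0.6182, -0.0318], [319, 233], 0.59)]
top charger_pocket [([0.4943, 0.1222], [263, 275], 0.94)]
top spent0_center [([0.6212, -0.0422], [322, 232], 0.85), ([0.4315, -0.3619], [435, 302], 0.46)]
top fr
[... 408 characters left out ...]
ne box_mouth [([0.4608, 0.3483], [382, 125], 0.64)]
scene pack_pocket0 [([0.6101, 0.0428], [360, 258], 0.97), ([0.621, -0.047], [342, 283], 0.89), ([0.5969, 0.1211], [374, 237], 0.61)]
scene pack_pocket2 [([0.6101, 0.0428], [360, 258], 0.97), ([0.621, -0.047], [342, 283], 0.89), ([0.5969, 0.1211], [374, 237], 0.61)]
scene driver_pocket []
scene charger_pocket [([0.5036, 0.1132], [341, 224], 0.64)]
scene spent0_center [([0.6221, -0.0401], [344, 281], 0.83)]
scene fresh0_center []
scene driver_grip [([0.5911, -0.2099], [287, 324], 0.65)]
scene charger_center [([0.4716, -0.3402], [206, 336], 0.91)]
scene charger_plug [([0.4266, -0.3724], [180, 335], 0.92), ([0.6096, -0.0374], [340, 281], 0.48)]
```

```bash
python3 - <<'E'
from h import *
s=robot.state();P=eyes.camera_params("wrist")
T=R.from_euler('xyz',s["tool_rot"])
print(P["intrinsics"][0],"cam in tool",T.inv().apply(P["origin"]-s["tool_pos"]),(T.inv()*R.from_euler('xyz',P["rotation"])).as_euler('xyz',degrees=True))
go(.53,.03,.33,5)
E
```

```text
[378.75065028   0.         318.34374435] cam in tool [ 7.56934712e-02 -2.71181100e-05 -1.46465593e-01] [ 1.63151039e+02 -2.07431860e-02  8.99683334e+01]
t=1.400 pos [ 0.2311 -0.4714  0.2387] yaw 26.1 j6 -0.22 gap 1.000 | rows [12.228 -7.966 -2.282] turn 2.11 (alt -15.89)
```

```bash
python3 -m creep '[[[0,0,-2.28,0,-1],[1,-0.7,-2.28,0.5,-1],[2.2,-1.45,-2.28,1,-1],[3.4,-2.2,-2.28,1.5,-1],[4.6,-3,-2.28,2.1,-1]]]'; python3 - <<'E'
from h import *
go(.53,.03,.33,5)
E
```

```text
time: 2.02
tool_pos: [0.3441, -0.2811, 0.33]
tool_rot: [3.141, -0.0, 0.086]
force: [0.2, -1.2, 0.7]
finger_gap: 0.998
t=2.025 pos [ 0.3441 -0.2811  0.33  ] yaw 4.9 j6 0.54 gap 0.998 | rows [ 5.295e+00 -7.351e+00  1.000e-03] turn -0.01 (alt 17.99)
```

```bash
python3 -m creep '[[[1,-1.4,0,0,-1],[2,-2.8,0,0,-1],[3,-4.2,0,0,-1],[4,-5.6,0,0,-1],[5.3,-7.35,0,0,-1]]]'; python3 -m creep '[[[0,0,0,0,-1],[0,0,0,0,-1]]]';python3 - <<'E'
from h import *
go(.53,.03,.33,5)
P=eyes.camera_params("wrist");im=eyes.camera("wrist");cv2.imwrite("pics/w1.png",im[:,:,::-1])
for l,z in [("case",0),("pack_pocket0",.028),("driver_pocket",.029),("charger_pocket",.028),("spent0_center",.028)]:find("wrist",l,z,6,.2,P)
im=eyes.camera("top");cv2.imwrite("pics/top1.png",im[:,:,::-1])
E
```

```text
time: 2.65
tool_pos: [0.5032, -0.0116, 0.3301]
tool_rot: [3.141, -0.001, 0.089]
force: [0.5, -0.9, 0.4]
finger_gap: 1.005
time: 2.9
tool_pos: [0.5023, -0.014, 0.3298]
tool_rot: [3.141, 0.0, 0.089]
force: [0.3, -0.2, -0.1]
finger_gap: 0.998
t=2.900 pos [ 0.5023 -0.014   0.3298] yaw 5.1 j6 1.22 gap 0.998 | rows [ 0.788 -1.033 -0.005] turn 0.01 (alt -17.99)
wrist case [([0.5412, 0.028], [288, 149], 0.9)]
wrist pack_pocket0 []
wrist driver_pocket [([0.5475, -0.0136], [322, 148], 0.73)]
wrist charger_pocket [([0.5018, 0.1212], [205, 177], 0.8)]
wrist spent0_center [([0.6184, -0.0381], [350, 85], 0.58)]
```

View pics/w1.png

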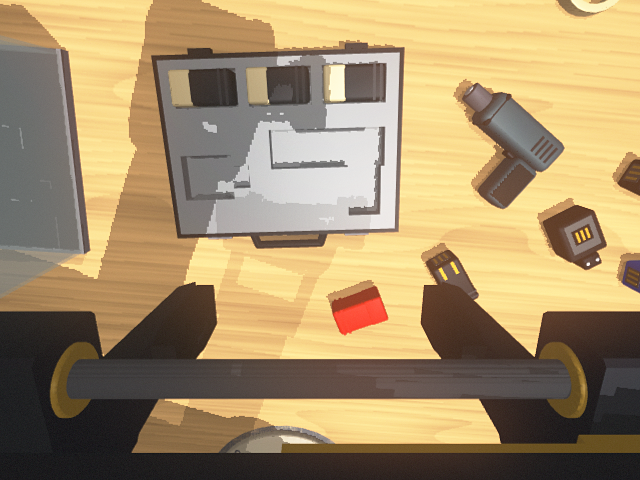

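View pics/top1.png

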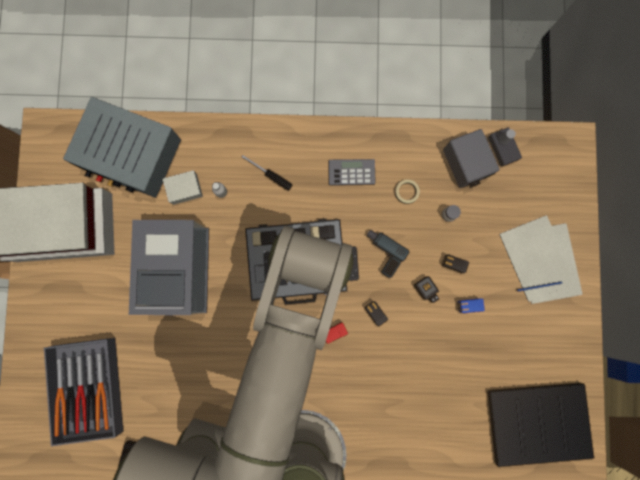

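Wrist view: case rim corners are near (153,57), (404,47), (398,230) and (178,238). The tape ends face left (+y). The new top view shows nothing hidden under the arm, so there are 2 fresh packs and 3 spent ones. Fitting the case pose from the rim and the box from its top.

```bash
python3 - <<'E'
from h import *
P=eyes.camera_params("wrist")
c=[at("wrist",p,.03,P)[:2] for p in[(153,57),(404,47),(398,230),(178,238)]]
c=np.array(c);print(c.round(4)); print([np.linalg.norm(c[i]-c[(i+1)%4]).round(4) for i in range(4)],c.mean(0))
M=np.array([[103,136],[103,-136],[-103,-136],[-103,136]])/1e3
H=(M.T@(c-c.mean(0)));th=np.arctan2(H[0,1]-H[1,0],H[0,0]+H[1,1]);print("case yaw",np.degrees(th))
# top packs edges (z=.046) in wrist: middle of visible top
for p in[(203,87),(279,86),(356,83)]: print(p,at("wrist",p,.046,P)[:2].round(4))
# box top corners from top camera z=.18 : rough
b=np.array([at("top",p,.18)[:2] for p in[(132,220),(194,220),(191,314),(130,314)]]);print(b.round(4),b.mean(0),[np.linalg.norm(b[i]-b[(i+1)%4]).round(4) for i in range(4)])
im=cv2.imread("pics/top1.png");cv2.imwrite("pics/c2.png",cv2.resize(im[205:325,120:220],None,fx=5,fy=5,interpolation=cv2.INTER_CUBIC))
im=cv2.imread("pics/w1.png");cv2.imwrite("pics/c3.png",cv2.resize(im[40:250,145:415],None,fx=2.9,fy=2.8,interpolation=cv2.INTER_CUBIC))
E
```

```text
[[ 0.6272  0.1762]
 [ 0.6609 -0.0919]
 [ 0.4583 -0.1159]
 [ 0.4241  0.1531]]
[np.float64(0.2702), np.float64(0.2039), np.float64(0.2712), np.float64(0.2044)] [0.54263534 0.03036915]
case yaw 6.99256521778216
(203, 87) [0.6008 0.1178]
(279, 86) [0.6089 0.0375]
(356, 83) [ 0.6191 -0.0436]
[[0.6209 0.4409]
 [0.6246 0.285 ]
 [0.3892 0.2814]
 [0.386  0.4321]] [0.50516331 0.35983419] [np.float64(0.1559), np.float64(0.2354), np.float64(0.1506), np.float64(0.2351)]
```

View pics/c2.png

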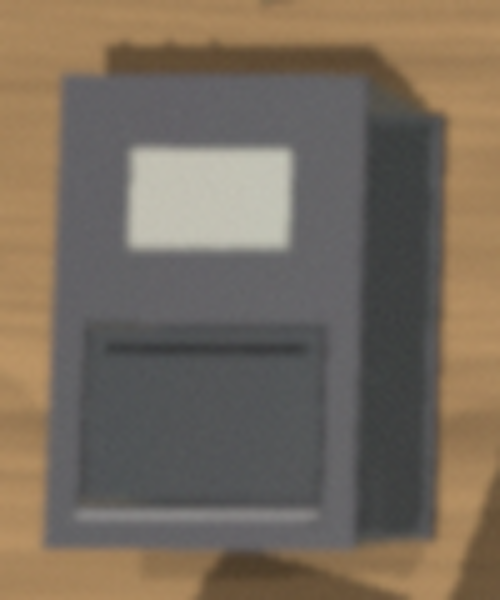

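View pics/c3.png

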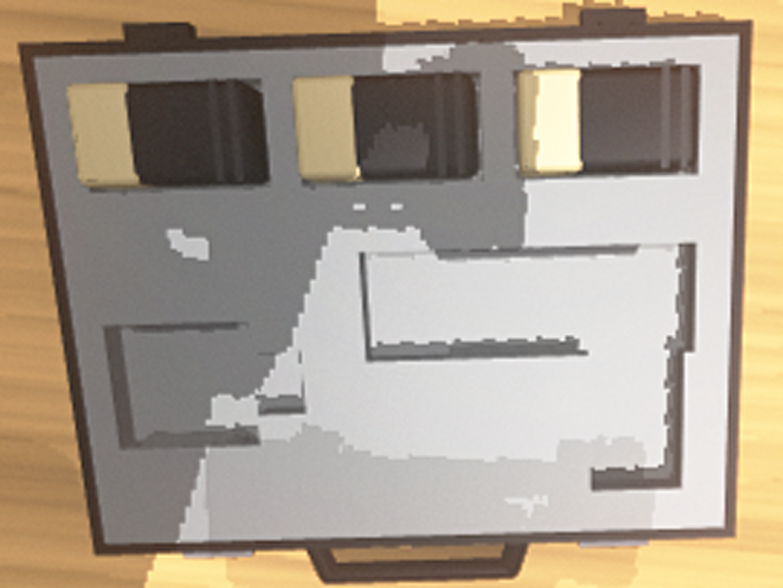

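Box yaw is about 1.3° and the mouth is at about (0.452, 0.359). The rim sizes I measured (270 x 204 mm) match the 272 x 206 mm given. Case is at (0.5426, 0.0304), yaw 7°, with pockets at about X=0.069 and Y=0, ±0.082. Moving over the first spent pack.

```bash
cat >> h.py <<'E'
C=np.array([.5426,.0304]);CY=np.radians(7.0)
def cw(X,Y): return C+np.array([[np.cos(CY),-np.sin(CY)],[np.sin(CY),np.cos(CY)]])@[X,Y]
E
python3 - <<'E'
from h import *
x,y=cw(.069,.082);print(x,y);go(x,y,.17,97)
E
```

```text
0.601092398304029 0.12019776912954358
t=3.250 pos [ 0.5023 -0.0143  0.33  ] yaw 5.0 j6 1.22 gap 1.000 | rows [ 2.755 -3.133  4.001] turn 8.80 (alt -9.20)
```

```bash
python3 -m creep '[[[0.8,-0.9,0,-1,-1],[1.6,-1.8,0,-2,-1],[2.4,-2.7,0,-3,-1],[2.76,-3.13,0.6,-4,-1],[2.76,-3.13,1.2,-5,-1]]]' ; python3 -m creep '[[[0,0,0.8,-1,-1],[0,0,1.6,-2,-1],[0,0,2.4,-3,-1],[0,0,2.8,-4,-1],[0,0,2.8,-4.2,-1]]]';python3 -m creep '[[[0,0,0,0,-1],[0,0,0,0,-1]]]';python3 - <<'E'
from h import *
x,y=cw(.069,.082);go(x,y,.17,97)
P=eyes.camera_params("wrist");im=eyes.camera("wrist").copy()
for Y in(.082,0):
  for z,col in((.046,(0,255,0)),(.03,(255,0,0))):
    a,b=(.018,.033) if z>.04 else (.02,.035)
    q=[px("wrist",[*cw(.069+i*a,Y+j*b),z],P) for i,j in((1,1),(1,-1),(-1,-1),(-1,1))]
    cv2.polylines(im,[np.int32(np.round(q))],True,col,1)
cv2.imwrite("pics/w4.png",im[:,:,::-1])
E
```

```text
time: 3.88
tool_pos: [0.6018, 0.1219, 0.2806]
tool_rot: [-3.141, 0.0, 0.969]
force: [0.4, -1.4, -0.6]
finger_gap: 1.001
time: 4.5
tool_pos: [0.6009, 0.1205, 0.169]
tool_rot: [-3.139, -0.0, 1.695]
force: [-0.6, 0.1, 0.2]
finger_gap: 1.002
time: 4.75
tool_pos: [0.6017, 0.1208, 0.1709]
tool_rot: [3.14, 0.0, 1.693]
force: [-0.2, 0.6, 0.2]
finger_gap: 0.998
t=4.750 pos [0.6017 0.1208 0.1709] yaw 97.0 j6 -0.11 gap 0.998 | rows [-0.014 -0.016  0.022] turn -0.00 (alt 18.00)
```

View pics/w4.png

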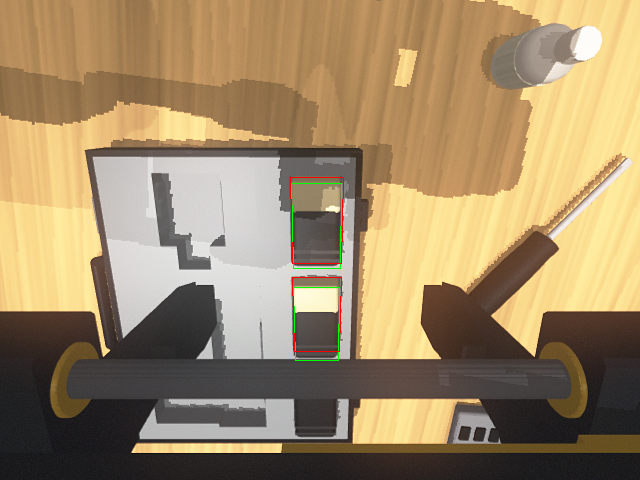

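The overlays match packs and pockets within about 1 mm. Descending to grasp the first one.

```bash
python3 -m creep '[[[0,0,1.2,0,-1],[0,0,2.4,0,-1],[0,0,3.2,0,-1],[0,0,3.46,0,-1],[0,0,3.46,0,-1]]]' 45; python3 -m creep '[[[0,0,0,0,1],[0,0,0,0,1],[0,0,0,0,1],[0,0,0,0,1],[0,0,0,0,1]]]';  python3 -m creep '[[[0,0,-0.4,0,1],[0,0,-1.5,0,1],[0,0,-3,0,1],[0,0,-4.5,0,1],[0,0,-5.5,0,1]]]'; python3 - <<'E'
from h import *
go(.455,.359,.25,181.3)
E
```

```text
time: 5.42
tool_pos: [0.6018, 0.1209, 0.0324]
tool_rot: [3.141, 0.0, 1.694]
force: [-0.2, -0.6, 0.6]
finger_gap: 1.003
time: 6.05
tool_pos: [0.6013, 0.1209, 0.0315]
tool_rot: [-3.142, 0.0, 1.695]
force: [-0.2, -0.1, 0.8]
finger_gap: 0.457
time: 6.68
tool_pos: [0.6014, 0.1209, 0.2559]
tool_rot: [3.137, 0.0, 1.695]
force: [-0.4, 0.3, -1.0]
finger_gap: 0.4
t=6.675 pos [0.6014 0.1209 0.2559] yaw 97.1 j6 -0.12 gap 0.400 | rows [ 6.359 -2.894  0.149] turn -8.42 (alt 9.58)
```

```bash
python3 -m creep '[[[1.3,-0.6,0,-1,1],[2.6,-1.2,0,-2,1],[3.9,-1.8,0,-3,1],[5.2,-2.4,0,-4,1],[6.36,-2.89,0,-5,1]]]' ; python3 -m creep '[[[0,0,0,-1,1],[0,0,0,-2,1],[0,0,0,-3,1],[0,0,0,-3.42,1],[0,0,0,-3.42,1]]]';python3 - <<'E'
from h import *
go(.455,.359,.25,181.3)
P=eyes.camera_params("wrist");im=eyes.camera("wrist").copy();find("wrist","box_mouth",.18,4,.2,P)
y=np.radians(1.3)
B=lambda X,Y:[.452+X*np.cos(y)-Y*np.sin(y),.359+X*np.sin(y)+Y*np.cos(y),.18]
for a,b,c,d in((-.045,.045,-.06,.06),(-.067,.171,-.077,.077)):
    q=[px("wrist",B(*k),P) for k in((a,c),(b,c),(b,d),(a,d))]
    cv2.polylines(im,[np.int32(np.round(q))],True,(0,255,0),1)
cv2.imwrite("pics/w5.png",im[:,:,::-1])
E
```

```text
time: 7.3
tool_pos: [0.4536, 0.3605, 0.2529]
tool_rot: [3.14, 0.001, 2.574]
force: [0.1, 0.0, -1.0]
finger_gap: 0.405
time: 7.92
tool_pos: [0.455, 0.359, 0.2524]
tool_rot: [3.141, 0.001, -3.119]
force: [0.1, 0.5, -1.7]
finger_gap: 0.401
t=7.925 pos [0.455  0.359  0.2524] yaw -178.7 j6 -1.13 gap 0.401 | rows [-0.     0.     0.061] turn -0.00 (alt 18.00)
wrist box_mouth []
```

View pics/w5.png

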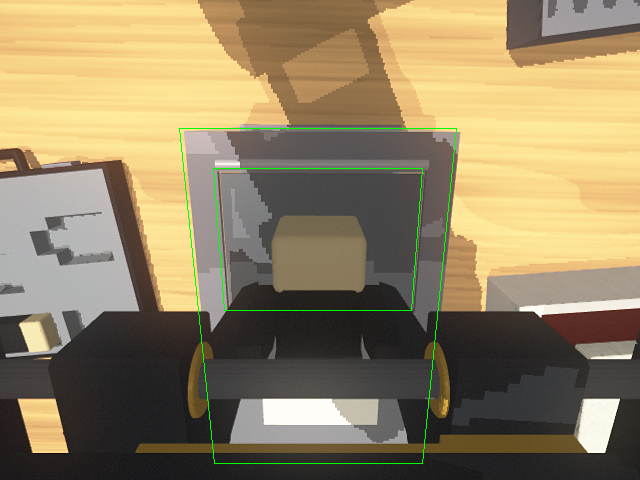

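```bash
python3 -m creep '[[[0,0,0.7,0,1],[0,0,1.3,0,1],[0,0,1.9,0,1],[0,0,2.5,0,1],[0,0,2.6,0,1]]]'; python3 -m creep '[[[0,0,0,0,-0.2],[0,0,0,0,-0.2],[0,0,0,0,-0.2],[0,0,0,0,-0.2],[0,0,0,0,-0.2]]]';  python3 -m creep '[[[0,0,-0.7,0,-0.2],[0,0,-1.5,0,-0.2],[0,0,-2.3,0,-0.2],[0,0,-2.6,0,-0.2],[0,0,-2.6,0,-0.2]]]'; python3 - <<'E'
from h import *
im=eyes.camera("wrist");cv2.imwrite("pics/w6.png",im[:,:,::-1])
x,y=cw(.069,0);print(x,y);go(x,y,.25,97)
E
```

```text
time: 8.65
tool_pos: [0.4549, 0.3587, 0.1468]
tool_rot: [-3.141, -0.001, -3.12]
force: [1.3, -0.3, 0.6]
finger_gap: 0.401
time: 9.28
tool_pos: [0.4551, 0.3591, 0.1477]
tool_rot: [3.141, 0.0, -3.119]
force: [0.4, -0.0, 2.3]
finger_gap: 0.601
time: 9.9
tool_pos: [0.455, 0.359, 0.2512]
tool_rot: [3.142, -0.0, -3.119]
force: [0.2, 0.6, -0.5]
finger_gap: 0.601
0.6110856844632512 0.038808984694955174
t=9.950 pos [0.4548 0.3589 0.2504] yaw -178.7 j6 -1.13 gap 0.599 | rows [-3.723 -8.089  0.009] turn 8.43 (alt -9.57)
```

View pics/w6.png

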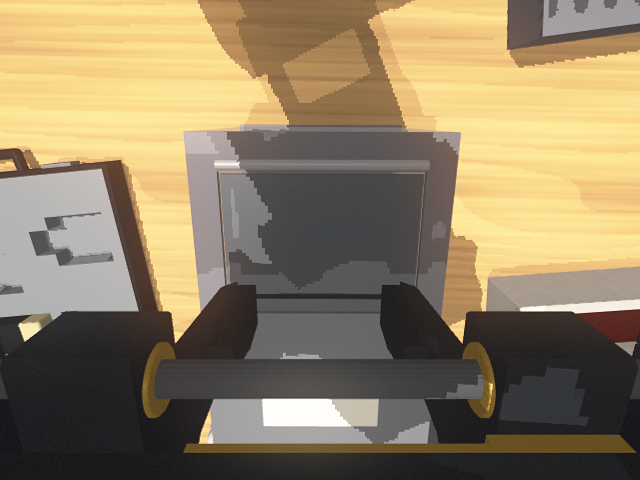

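The flap is shut and the pack is gone. Next is the middle spent pack.

```bash
python3 -m creep '[[[-0.6,-1.3,0,1,-0.6],[-1.2,-2.6,0,2,-0.6],[-1.8,-3.9,0,3,-0.6],[-2.4,-5.2,0,4,-0.6],[-3,-6.5,0,5,-0.6]]]'; python3 - <<'E'
from h import *
x,y=cw(.069,0);go(x,y,.0325,97)
E
```

```text
time: 10.58
tool_pos: [0.5812, 0.1001, 0.2499]
tool_rot: [-3.14, -0.002, 2.286]
force: [0.4, 1.0, -0.3]
finger_gap: 0.802
t=10.575 pos [0.5812 0.1001 0.2499] yaw 131.0 j6 -0.74 gap 0.802 | rows [-1.647 -0.44   5.434] turn 3.40 (alt -14.60)
```

```bash
python3 -m creep '[[[-1,-0.3,0,1,-0.6],[-1.65,-0.44,0.5,2,-0.6],[-1.65,-0.44,1.7,3,-0.6],[-1.65,-0.44,2.9,3.4,-0.6],[-1.65,-0.44,3.4,3.4,-0.6]]]'; python3 -m creep '[[[0,0,0,0,-0.6]]]'; python3 - <<'E'
from h import *
x,y=cw(.069,0);go(x,y,.0325,97)
E
```

```text
time: 11.2
tool_pos: [0.6093, 0.0408, 0.1109]
tool_rot: [-3.135, -0.002, 1.697]
force: [-0.2, 0.7, 0.4]
finger_gap: 0.797
time: 11.32
tool_pos: [0.61, 0.0407, 0.1129]
tool_rot: [-3.136, -0.001, 1.698]
force: [-1.4, 0.2, 0.1]
finger_gap: 0.799
t=11.325 pos [0.61   0.0407 0.1129] yaw 97.3 j6 -0.25 gap 0.799 | rows [-0.051  0.02   2.009] turn 0.03 (alt -17.97)
```

```bash
python3 -m creep '[[[-0.05,0.02,0.9,0,-0.6],[-0.05,0.02,1.7,0,-0.6],[-0.05,0.02,2,0,-0.6],[-0.05,0.02,2,0,-0.6],[-0.05,0.02,2,0,1]]]' 45; python3 -m creep '[[[0,0,0,0,1],[0,0,0,0,1],[0,0,0,0,1],[0,0,0,0,1],[0,0,0,0,1]]]'; python3 -m creep '[[[0,0,0,0,1],[0,0,-0.4,0,1],[0,0,-1.8,0,1],[0,0,-3.3,0,1],[0,0,-4.6,0,1]]]'; python3 -m creep '[[[0,0,-0.9,0,1],[0.7,0,-0.9,-1,1]]]'; python3 - <<'E'
from h import *
go(.455,.36,.25,181.3)
E
```

```text
time: 11.95
tool_pos: [0.6132, 0.0387, 0.0371]
tool_rot: [3.139, 0.001, 1.699]
force: [-0.7, -0.1, 0.5]
finger_gap: 0.709
time: 12.58
tool_pos: [0.6109, 0.0385, 0.0359]
tool_rot: [-3.137, -0.0, 1.699]
force: [-9.7, -2.5, 8.4]
finger_gap: 0.403
time: 13.2
tool_pos: [0.6126, 0.0388, 0.2229]
tool_rot: [3.139, 0.001, 1.699]
force: [0.1, 0.3, -1.8]
finger_gap: 0.402
time: 13.45
tool_pos: [0.6101, 0.0657, 0.2596]
tool_rot: [3.135, 0.003, 1.875]
force: [-0.5, 0.3, -2.7]
finger_gap: 0.401
t=13.450 pos [0.6101 0.0657 0.2596] yaw 107.4 j6 -0.39 gap 0.401 | rows [ 8.181 -1.498  0.24 ] turn -7.39 (alt 10.61)
```

```bash
python3 -m creep '[[[1.5,-0.3,0.2,-1,1],[3,-0.6,0.2,-2,1],[4.5,-0.9,0.2,-3,1],[6,-1.1,0.2,-4,1],[7.4,-1.4,0.2,-5,1]]]' ; python3 -m creep '[[[0.5,-0.6,0,-1,1],[0.5,-0.6,0,-2,1],[0.5,-0.6,0,-2.4,1],[0.5,-0.6,0,-2.4,1]]]';python3 - <<'E'
from h import *
go(.455,.36,.147,181.3)
E
```

```text
time: 14.08
tool_pos: [0.4663, 0.3343, 0.2485]
tool_rot: [3.14, 0.001, 2.752]
force: [0.1, -0.7, -1.0]
finger_gap: 0.405
time: 14.58
tool_pos: [0.4397, 0.3181, 0.2483]
tool_rot: [3.141, 0.001, -3.119]
force: [0.2, -0.5, -0.9]
finger_gap: 0.404
t=14.575 pos [0.4397 0.3181 0.2483] yaw -178.7 j6 -1.18 gap 0.404 | rows [-0.407  1.038  2.532] turn -0.00 (alt 18.00)
```

```bash
python3 -m creep '[[[-0.4,1.04,0,0,1],[-0.4,1.04,0,0,1],[-0.4,1.04,0.8,0,1],[-0.4,1.04,1.5,0,1],[-0.4,1.04,2.1,0,1]]]'; python3 -m creep '[[[0,0,0.45,0,1],[0,0,0.45,0,1],[0,0,0.45,0,-0.2],[0,0,0.45,0,-0.2],[0,0,0.45,0,-0.2]]]'; python3 -m creep '[[[0,0,0,0,-0.2],[0,0,0,0,-0.2],[0,0,-0.8,0,-0.2],[0,0,-1.7,0,-0.2],[0,0,-2.5,0,-0.2]]]'; python3 - <<'E'
from h import *
im=eyes.camera("wrist");cv2.imwrite("pics/w7.png",im[:,:,::-1])
a=cv2.imread("pics/w6.png").astype(int);print("flap diff",np.abs(a-im[:,:,::-1])[175:280,230:420].mean())
x,y=cw(.069,-.082);print(x,y);go(x,y,.25,97)
E
```

```text
time: 15.2
tool_pos: [0.4551, 0.3596, 0.1637]
tool_rot: [3.141, 0.002, -3.12]
force: [2.4, 0.5, 0.1]
finger_gap: 0.4
time: 15.82
tool_pos: [0.4549, 0.3601, 0.1463]
tool_rot: [3.141, 0.001, -3.119]
force: [1.1, -0.9, 1.6]
finger_gap: 0.601
time: 16.45
tool_pos: [0.4544, 0.36, 0.2465]
tool_rot: [-3.142, -0.0, -3.119]
force: [0.0, -0.3, -0.4]
finger_gap: 0.602
flap diff 4.267936507936508
0.6210789706224733 -0.042579799739633245
t=16.500 pos [0.4554 0.3606 0.2509] yaw -178.7 j6 -1.13 gap 0.601 | rows [ -3.907 -10.171   0.022] turn 8.43 (alt -9.57)
```

```bash
python3 -m creep '[[[-0.5,-1.3,0,1,-0.6],[-1,-2.6,0,2,-0.6],[-1.5,-3.9,0,3,-0.6],[-2,-5.2,0,4,-0.6],[-2.5,-6.5,0,5,-0.6]]]'; python3 -m creep '[[[0,0,0,1,-0.6],[0,0,0,2,-0.6],[0,0,0,3,-0.6],[0,0,0,3.42,-0.6],[0,0,0,3.42,-0.6]]]'; python3 - <<'E'
from h import *
x,y=cw(.069,-.082);go(x,y,.0325,97)
E
```

```text
time: 17.12
tool_pos: [0.5608, 0.1007, 0.245]
tool_rot: [-3.141, -0.001, 2.286]
force: [0.4, 0.4, 0.2]
finger_gap: 0.795
time: 17.75
tool_pos: [0.5604, 0.1024, 0.245]
tool_rot: [-3.141, -0.0, 1.696]
force: [0.1, -0.5, 0.2]
finger_gap: 0.8
t=17.750 pos [0.5604 0.1024 0.245 ] yaw 97.2 j6 -0.15 gap 0.800 | rows [-3.785  1.055  5.312] turn 0.02 (alt -17.98)
```

```bash
python3 -m creep '[[[-1.3,0.4,0,0,-0.6],[-2.6,0.8,0,0,-0.6],[-3.78,1.05,0.6,0,-0.6],[-3.78,1.05,1.8,0,-0.6],[-3.78,1.05,3,0,-0.6]]]'; python3 -m creep '[[[0,0,0.4,0,-0.6],[0,0,0.4,0,-0.6],[0,0,0.4,0,-0.6]]]'; python3 - <<'E'
from h import *
x,y=cw(.069,-.082);go(x,y,.0325,97)
P=eyes.camera_params("wrist");im=eyes.camera("wrist").copy()
for Y in(.082,0,-.082):
    q=[px("wrist",[*cw(.069+i*.02,Y+j*.035),.03],P) for i,j in((1,1),(1,-1),(-1,-1),(-1,1))]
    cv2.polylines(im,[np.int32(np.round(q))],True,(255,0,0),1)
cv2.imwrite("pics/w8.png",im[:,:,::-1])
E
```

```text
time: 18.38
tool_pos: [0.6208, -0.0431, 0.1238]
tool_rot: [-3.141, -0.0, 1.696]
force: [-0.1, 0.1, 0.3]
finger_gap: 0.802
time: 18.75
tool_pos: [0.6219, -0.0426, 0.1116]
tool_rot: [3.138, 0.001, 1.696]
force: [0.1, -0.4, 0.0]
finger_gap: 0.801
t=18.750 pos [ 0.6219 -0.0426  0.1116] yaw 97.2 j6 -0.38 gap 0.801 | rows [ 0.003 -0.021  1.978] turn 0.02 (alt -17.98)
```

View pics/w8.png

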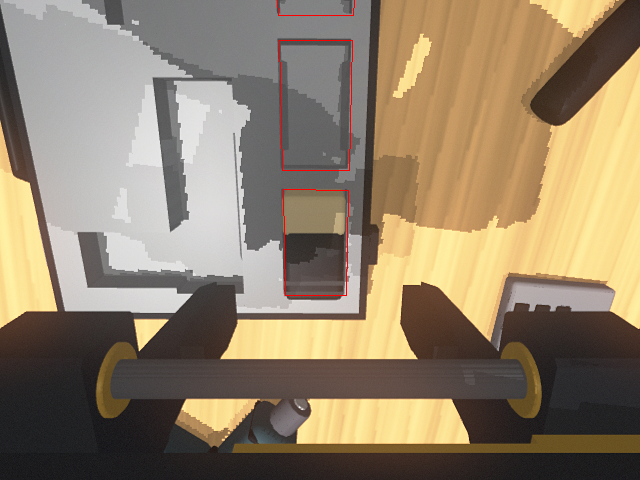

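The pocket outlines line up with the open pockets within about 1 mm. Grasping the third spent pack.

```bash
python3 -m creep '[[[0,-0.02,0.9,0,-0.6],[0,-0.02,1.7,0,-0.6],[0,-0.02,1.98,0,-0.6],[0,-0.02,1.98,0,-0.6],[0,-0.02,1.98,0,1]]]' 45; python3 -m creep '[[[0,0,0,0,1],[0,0,0,0,1],[0,0,0,0,1],[0,0,0,0,1],[0,0,0,0,1]]]'; python3 -m creep '[[[0,0,0,0,1],[0,0,-0.4,0,1],[0,0,-1.8,0,1],[0,0,-3.3,0,1],[0,0,-4.6,0,1]]]'; python3 -m creep '[[[0,0,-0.9,0,1],[0,0,-0.9,-1,1]]]'; python3 - <<'E'
from h import *
go(.455,.36,.25,181.3)
E
```

```text
time: 19.42
tool_pos: [0.621, -0.0428, 0.0317]
tool_rot: [3.139, 0.001, 1.695]
force: [-0.1, -0.3, -0.8]
finger_gap: 0.708
time: 20.05
tool_pos: [0.6199, -0.0427, 0.0305]
tool_rot: [-3.141, -0.0, 1.695]
force: [-5.3, -0.3, 4.1]
finger_gap: 0.404
time: 20.68
tool_pos: [0.6205, -0.0425, 0.2179]
tool_rot: [3.138, 0.001, 1.695]
force: [0.5, 0.5, -0.9]
finger_gap: 0.405
time: 20.92
tool_pos: [0.6213, -0.0427, 0.2549]
tool_rot: [3.135, 0.004, 1.873]
force: [-0.1, -1.1, -2.2]
finger_gap: 0.402
t=20.925 pos [ 0.6213 -0.0427  0.2549] yaw 107.3 j6 -0.56 gap 0.402 | rows [10.848 -0.967  0.122] turn -7.40 (alt 10.60)
```

```bash
python3 -m creep '[[[1.5,-0.1,0,-1,1],[3,-0.2,0,-2,1],[4.5,-0.3,0,-3,1],[6,-0.5,0,-4,1],[7.5,-0.7,0,-5,1]]]' ; python3 - <<'E'
from h import *
go(.455,.36,.25,181.3)
E
```

```text
time: 21.55
tool_pos: [0.5042, 0.2378, 0.2515]
tool_rot: [3.14, 0.002, 2.748]
force: [0.8, -0.1, -1.2]
finger_gap: 0.406
t=21.550 pos [0.5042 0.2378 0.2515] yaw 157.4 j6 -0.95 gap 0.406 | rows [2.309 2.35  0.037] turn -2.39 (alt 15.61)
```

```bash
python3 -m creep '[[[1,1,0,-1,1],[2,2,0,-2,1],[2.3,2.35,0,-2.4,1],[2.3,2.35,0,-2.4,1],[2.3,2.35,0,-2.4,1]]]' ; python3 - <<'E'
from h import *
go(.455,.36,.147,181.3)
E
```

```text
time: 22.18
tool_pos: [0.4574, 0.3575, 0.2508]
tool_rot: [3.141, 0.001, -3.124]
force: [0.1, 0.0, -1.4]
finger_gap: 0.403
t=22.175 pos [0.4574 0.3575 0.2508] yaw -179.0 j6 -1.13 gap 0.403 | rows [0.059 0.064 2.594] turn -0.03 (alt 17.97)
```

```bash
python3 -m creep '[[[0,0,0.6,0,1],[0,0,1.1,0,1],[0,0,1.6,0,1],[0,0,2.1,0,1],[0,0,2.6,0,1]]]'; python3 -m creep '[[[0,0,0,0,1],[0,0,0,0,-0.2],[0,0,0,0,-0.2],[0,0,0,0,-0.2],[0,0,0,0,-0.2]]]'; python3 -m creep '[[[0,0,0,0,-0.2],[0,0,-0.8,0,-0.2],[0,0,-1.7,0,-0.2],[0,0,-2.5,0,-0.2],[0,0,-2.6,0,-0.2]]]'; python3 - <<'E'
from h import *
im=eyes.camera("wrist");cv2.imwrite("pics/w9.png",im[:,:,::-1])
a=cv2.imread("pics/w6.png").astype(int);print("flap diff",np.abs(a-im[:,:,::-1])[175:280,230:420].mean())
im=eyes.camera("scene");cv2.imwrite("pics/s9.png",np.hstack([cv2.resize(im[90:290,320:460],(560,800))[:600,:,::-1]]))
im=eyes.camera("top");cv2.imwrite("pics/t9.png",cv2.resize(im[200:360,230:500],None,fx=2.9,fy=2.9,interpolation=cv2.INTER_CUBIC)[:,:,::-1])
for l,z in[("fresh0_center",.018),("driver_grip",.019),("charger_center",.018),("charger_plug",.018)]: find("top",l,z)
go(.35,-.19,.3,97)
E
```

```text
time: 22.8
tool_pos: [0.4582, 0.3572, 0.1466]
tool_rot: [3.141, 0.002, -3.125]
force: [1.8, 0.2, -0.2]
finger_gap: 0.403
time: 23.42
tool_pos: [0.457, 0.3583, 0.1467]
tool_rot: [3.141, 0.0, -3.122]
force: [0.5, -0.0, 1.6]
finger_gap: 0.598
time: 24.05
tool_pos: [0.4572, 0.3585, 0.2519]
tool_rot: [3.14, 0.003, -3.122]
force: [-0.3, -0.4, -1.0]
finger_gap: 0.6
flap diff 2.650893901420217
top fresh0_center []
top driver_grip [([0.5891, -0.2205], [384, 245], 0.94)]
top charger_center [([0.4725, -0.3391], [426, 287], 0.8)]
top charger_plug [([0.4308, -0.3652], [435, 302], 0.79), ([0.3965, -0.1979], [376, 313], 0.67)]
t=24.400 pos [0.4567 0.3581 0.2492] yaw -178.9 j6 -1.13 gap 0.601 | rows [  2.933 -13.648  -1.27 ] turn 8.41 (alt -9.59)
```

View pics/t9.png

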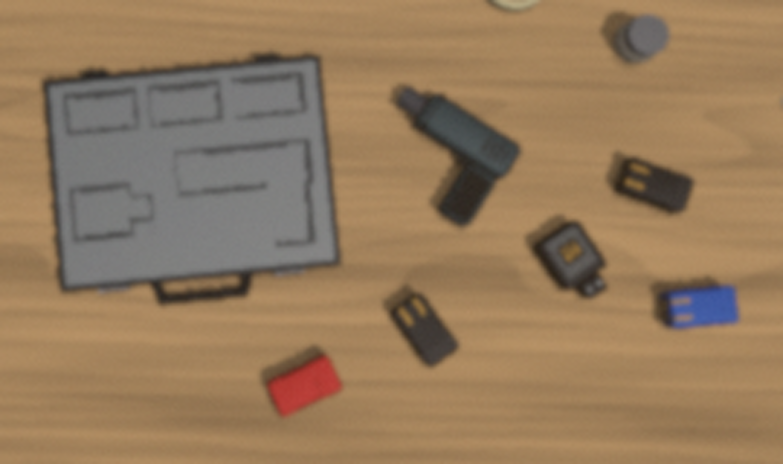

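View pics/s9.png

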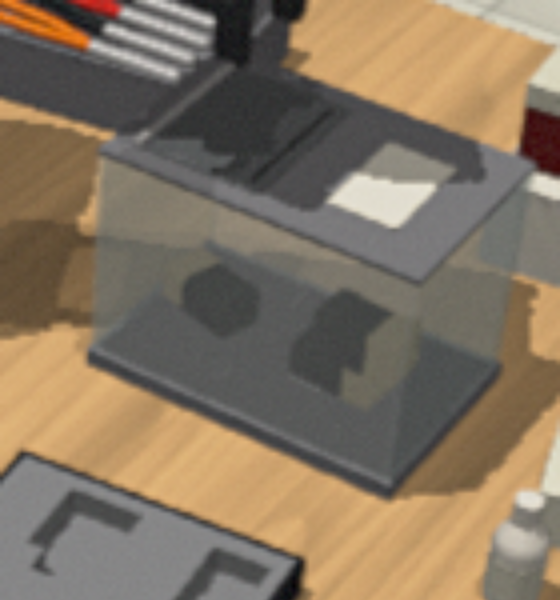

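Viewed so far: 12. The scene crop shows spent packs in the box with the flap level. The top crop shows empty pockets, fresh A near (376,313) and fresh B near (456,264). Now over to fresh A.

```bash
cat >> h.py <<'E'
def blobs(cam,z,thr=70,amin=200,P=None,im=None):
    P=P or eyes.camera_params(cam); im=eyes.camera(cam) if im is None else im
    m=((im.max(2)<thr)).astype(np.uint8); m=cv2.morphologyEx(m,cv2.MORPH_CLOSE,np.ones((9,9)) if cam=="wrist" else np.ones((3,3)))
    for c in cv2.findContours(m,cv2.RETR_EXTERNAL,cv2.CHAIN_APPROX_NONE)[0]:
        if cv2.contourArea(c)<amin: continue
        w=np.array([at(cam,q[0],z,P)[:2] for q in c],np.float32)*1000
        (cx,cy),(a,b),t=cv2.minAreaRect(w)
        if a<b: a,b,t=b,a,t+90
        if 55<a<95 and 28<b<60: print(cam,"blob c",(round(cx),round(cy)),"px",c.mean((0,1)).round(),"size",round(a),round(b),"long dir deg",round((t+90)%180-90,1))
E
python3 - <<'E'
from h import *
im=eyes.camera("top"); blobs("top",.036,70,60,im=im); blobs("top",.036,85,60,im=im)
for c in [[(390,305),(422,292),(457,347),(432,364)],[(622,160),(690,178),(686,212),(615,188)]]:
    w=np.array([at("top",(230+u/2.9,200+v/2.9),.036)[:2] for u,v in c]);d=(w[2]+w[3]-w[0]-w[1]) if c[0][0]<500 else (w[1]+w[2]-w[0]-w[3]);print(w.mean(0),np.degrees(np.arctan2(d[1],d[0])))
E
```

```text
top blob c (-27, 470) px [125. 467.] size 77 45 long dir deg -13.1
top blob c (397, -194) px [374. 313.] size 61 32 long dir deg 36.7
top blob c (464, -336) px [424. 290.] size 66 45 long dir deg 35.3
top blob c (540, -415) px [454. 263.] size 67 34 long dir deg 71.5
top blob c (397, -194) px [375. 313.] size 66 35 long dir deg 37.1
top blob c (463, -339) px [427. 289.] size 73 50 long dir deg 36.1
top blob c (539, -415) px [454. 263.] size 71 36 long dir deg 72.7
[ 0.39689764 -0.19817389] -144.87910234925533
[ 0.53884513 -0.41827375] -105.59241585216837
```

```bash
python3 -m creep '[[[0.3,-1.4,0,1,-0.6],[0.6,-2.8,0,2,-0.6],[0.9,-4.2,0,3,-0.6],[1.1,-5.6,0,4,-0.6],[1.4,-7,0,5,-0.6]]]'; python3 -m creep '[[[0,0,0,1,-0.6],[0,0,0,2,-0.6],[0,0,0,3,-0.6],[0,0,0,4,-0.6],[0,0,0,5,-0.6]]]';python3 - <<'E'
from h import *
go(.397,-.195,.2,37)
E
```

```text
time: 25.08
tool_pos: [0.4058, 0.0756, 0.2502]
tool_rot: [3.142, 0.0, 2.283]
force: [0.9, -0.4, 0.3]
finger_gap: 0.801
time: 25.7
tool_pos: [0.4063, 0.0772, 0.2501]
tool_rot: [-3.141, -0.0, 1.41]
force: [-0.1, 0.0, -0.2]
finger_gap: 0.8
t=25.700 pos [0.4063 0.0772 0.2501] yaw 80.8 j6 0.06 gap 0.800 | rows [-6.755  0.861  1.252] turn 4.38 (alt -13.62)
```

```bash
python3 -m creep '[[[-1.4,0.2,0,1,-0.6],[-2.8,0.4,0.2,2,-0.6],[-4.2,0.6,0.5,3,-0.6],[-5.6,0.8,0.9,4,-0.6],[-6.75,0.86,1.25,4.38,-0.6]]]'; python3 -m creep '[[[0,0,0,0,-0.6],[0,0,0,0,-0.6],[0,0,0,0,-0.6]]]';python3 - <<'E'
from h import *
go(.397,-.195,.022,37)
P=eyes.camera_params("wrist");im=eyes.camera("wrist");cv2.imwrite("pics/w10.png",im[:,:,::-1])
for t in(60,75,90):blobs("wrist",.036,t,800,P,im)
print(px("wrist",[.397,-.195,.036],P)); find("wrist","fresh0_center",.018,4,.2,P)
E
```

```text
time: 26.32
tool_pos: [0.3982, -0.1969, 0.1996]
tool_rot: [-3.141, 0.0, 0.647]
force: [0.5, 1.5, 0.3]
finger_gap: 0.803
time: 26.7
tool_pos: [0.399, -0.1939, 0.2007]
tool_rot: [3.141, -0.0, 0.653]
force: [0.2, 1.0, -0.0]
finger_gap: 0.805
t=26.700 pos [ 0.399  -0.1939  0.2007] yaw 37.4 j6 0.20 gap 0.805 | rows [-0.056 -0.008  4.468] turn 0.04 (alt -17.96)
wrist blob c (572, -211) px [478.  42.] size 66 28 long dir deg 40.8
wrist blob c (534, -407) px [614. 234.] size 80 49 long dir deg 51.2
[317.76128904 216.88766691]
wrist fresh0_center []
```

View pics/w10.png

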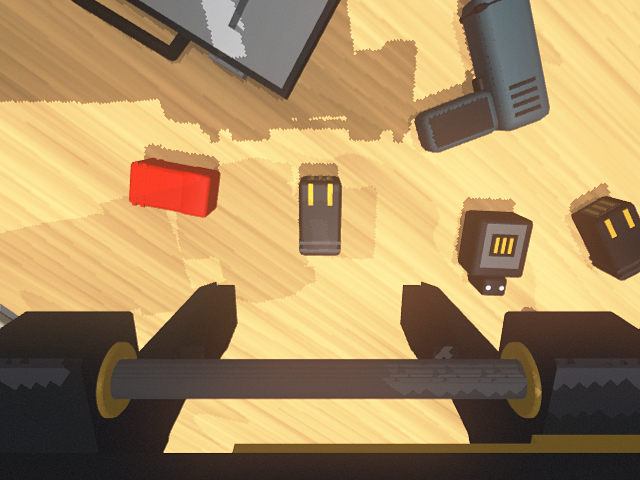

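Fresh A at (320,212), brass contacts, aligned with the tool. Red look-alike at (175,187) is clear of the fingers.

```bash
python3 - <<'E'
from h import *
P=eyes.camera_params("wrist");w=at("wrist",(320,212),.036,P);print(w)
for a,b in(((300,182),(301,243)),((341,182),(341,243)),((300,182),(341,182))): print(np.linalg.norm(at("wrist",a,.036,P)-at("wrist",b,.036,P)))
go(w[0],w[1],.0225)
E
```

```text
[ 0.40150735 -0.19409296  0.036     ]
0.05279620472415007
0.052806731540909264
0.03375673918402815
t=26.800 pos [ 0.3989 -0.194   0.2007] yaw 37.4 j6 0.20 gap 0.799 | rows [0.05  0.04  4.455] turn 0.00 (alt 0.00)
```

```bash
python3 - <<'E'
from h import *
P=eyes.camera_params("wrist");w=at("wrist",(320.5,217.5),.036,P);print(w, np.linalg.norm(at("wrist",(320,180),.036,P)-at("wrist",(320,254.5),.036,P)))
go(w[0],w[1],.0225)
E
python3 -m creep '[[[-0.05,0.05,1.2,0,-0.6],[-0.05,0.05,2.4,0,-0.6],[-0.05,0.05,3.6,0,-0.6],[-0.05,0.05,4.3,0,-0.6],[-0.05,0.05,4.45,0,-0.6]]]' 45;python3 - <<'E'
from h import *
w=[.397,-.195];go(w[0],w[1],.0225)
E
```

```text
[ 0.39797773 -0.19733686  0.036     ] 0.06498417491410664
t=26.800 pos [ 0.3989 -0.194   0.2007] yaw 37.4 j6 0.20 gap 0.799 | rows [-0.069  0.051  4.455] turn 0.00 (alt 0.00)
time: 27.42
tool_pos: [0.398, -0.1968, 0.0214]
tool_rot: [-3.139, 0.0, 0.652]
force: [0.5, -0.4, 0.0]
finger_gap: 0.802
t=27.425 pos [ 0.398  -0.1968  0.0214] yaw 37.4 j6 0.19 gap 0.802 | rows [ 0.008 -0.05  -0.028] turn 0.00 (alt 0.00)
```

```bash
python3 -m creep '[[[0,0,0,0,1],[0,0,0,0,1],[0,0,0,0,1],[0,0,0,0,1],[0,0,0,0,1]]]' 50; python3 -m creep '[[[0,0,0,0,1],[0,0,0,0,1],[0,0,-1,0,1],[0,0,-2.2,0,1],[0,0,-3.4,0,1]]]'; python3 - <<'E'
from h import *
x,y=cw(.068,-.082);go(x,y,.15,97)
P=eyes.camera_params("wrist");im=eyes.camera("wrist");cv2.imwrite("pics/w11.png",im[:,:,::-1])
E
```

```text
time: 28.05
tool_pos: [0.3984, -0.1978, 0.0228]
tool_rot: [3.141, -0.0, 0.651]
force: [-1.5, 1.7, 6.7]
finger_gap: 0.401
time: 28.68
tool_pos: [0.398, -0.1974, 0.1598]
tool_rot: [-3.141, 0.0, 0.651]
force: [0.1, -0.5, -1.7]
finger_gap: 0.404
t=28.675 pos [ 0.398  -0.1974  0.1598] yaw 37.3 j6 0.19 gap 0.404 | rows [6.761 0.289 0.244] turn -5.97 (alt 12.03)
```

```bash
python3 -m creep '[[[1.4,0.1,0,-1,1],[2.8,0.2,0,-2,1],[4.2,0.2,0,-3,1],[5.6,0.3,0,-4,1],[6.76,0.3,0,-5,1]]]'; python3 -m creep '[[[0,0,0,-1,1],[0,0,0,-1,1],[0,0,0,-1,1]]]'; python3 - <<'E'
from h import *
x,y=cw(.068,-.082);go(x,y,.08,97)
P=eyes.camera_params("wrist");im=eyes.camera("wrist").copy()
for Y in(0,-.082):
    q=[px("wrist",[*cw(.068+i*.02,Y+j*.035),.03],P) for i,j in((1,1),(1,-1),(-1,-1),(-1,1))]
    cv2.polylines(im,[np.int32(np.round(q))],True,(255,0,0),1)
s=robot.state();T=R.from_euler('xyz',s["tool_rot"])
q=[px("wrist",s["tool_pos"]+T.apply([i*.033,j*.018,-.0135]),P) for i,j in((1,1),(1,-1),(-1,-1),(-1,1))]
cv2.polylines(im,[np.int32(np.round(q))],True,(0,255,0),1)
cv2.imwrite("pics/w12.png",im[:,:,::-1])
E
```

```text
time: 29.35
tool_pos: [0.6219, -0.0419, 0.1577]
tool_rot: [-3.141, -0.0, 1.53]
force: [0.1, -0.8, -0.1]
finger_gap: 0.404
time: 29.72
tool_pos: [0.6203, -0.0436, 0.1582]
tool_rot: [-3.141, -0.0, 1.695]
force: [0.1, 0.3, -1.2]
finger_gap: 0.405
t=29.725 pos [ 0.6203 -0.0436  0.1582] yaw 97.1 j6 -0.38 gap 0.405 | rows [ 0.024 -0.003  1.955] turn 0.01 (alt -17.99)
```

View pics/w12.png

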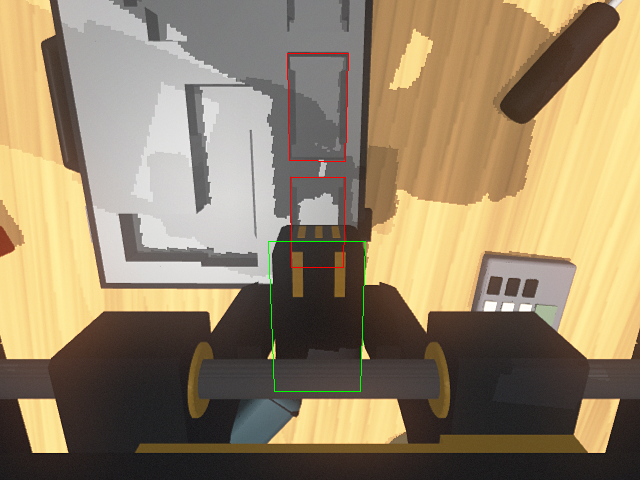

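Pack held centred (green matches) and the pocket outlines fit. Lowering and pressing.

```bash
python3 -m creep '[[[0.02,0,0.8,0,1],[0.02,0,1.6,0,1],[0.02,0,2.2,0,1],[0.02,0,2.5,0,1],[0.02,0,2.6,0,1]]]' 60; python3 -m creep '[[[0,0,0.1,0,1],[0,0,0.2,0,1],[0,0,0.3,0,1],[0,0,0.4,0,1],[0,0,0.5,0,1]]]';python3 -m creep '[[[0,0,0.05,0,1],[0,0,0.1,0,1],[0,0,0.1,0,1]]]'
```

```text
time: 30.4
tool_pos: [0.6205, -0.0427, 0.0543]
tool_rot: [-3.142, -0.0, 1.697]
force: [0.3, -1.4, -1.5]
finger_gap: 0.403
time: 31.02
tool_pos: [0.621, -0.0396, 0.039]
tool_rot: [3.139, -0.003, 1.699]
force: [-16.4, 19.6, 35.1]
finger_gap: 0.402
time: 31.4
tool_pos: [0.621, -0.0396, 0.0374]
tool_rot: [3.139, -0.002, 1.7]
force: [-25.1, 19.3, 51.2]
finger_gap: 0.402
```

```bash
python3 -m creep '[[[0,0,-0.4,0,1],[0.08,-0.04,-0.4,0,1],[0.08,-0.04,-0.4,0,1],[0.08,-0.04,-0.2,0,1]]]'; python3 -m creep '[[[0,0,0,0,1]]]'; python3 -m creep '[[[0,0,0.05,0,1],[0,0,0.1,0,1],[0,0,0.15,0,1]]]'
```

```text
time: 31.9
tool_pos: [0.6193, -0.0398, 0.0389]
tool_rot: [3.139, 0.001, 1.698]
force: [-0.3, -1.0, 3.8]
finger_gap: 0.405
time: 32.02
tool_pos: [0.6191, -0.0397, 0.0379]
tool_rot: [3.14, 0.001, 1.699]
force: [3.2, 0.3, -0.5]
finger_gap: 0.407
time: 32.4
tool_pos: [0.6194, -0.0396, 0.0374]
tool_rot: [3.139, 0.002, 1.699]
force: [-20.9, 4.9, 54.3]
finger_gap: 0.397
```

```bash
python3 -m creep '[[[0,0,0,0,-0.1],[0,0,0,0,-0.1],[0,0,0,0,-0.1],[0,0,0,0,-0.1]]]';python3 -m creep '[[[0,0,-0.5,0,-0.1],[0,0,-1.3,0,1],[0,0,-1.3,0,1],[0,0,-1.3,0,1],[0,0,-1.3,0,1]]]'; python3 - <<'E'
from h import *
x,y=cw(.068,-.082);go(x,y,.05,97)
P=eyes.camera_params("wrist");im=eyes.camera("wrist").copy();cv2.imwrite("pics/w13.png",im[:,:,::-1])
E
```

```text
time: 32.9
tool_pos: [0.6183, -0.0395, 0.0319]
tool_rot: [-3.141, -0.0, 1.698]
force: [-0.5, -0.0, -0.9]
finger_gap: 0.552
time: 33.52
tool_pos: [0.618, -0.0394, 0.083]
tool_rot: [-3.14, -0.001, 1.698]
force: [0.0, 0.7, -0.8]
finger_gap: 0.118
t=33.525 pos [ 0.618  -0.0394  0.083 ] yaw 97.3 j6 -0.38 gap 0.118 | rows [-0.089  0.042  0.825] turn 0.03 (alt -17.97)
```

```bash
python3 -m creep '[[[0,0,0.4,0,1],[0,0,0.6,0,1],[0,0,0.7,0,1],[0,0,0.75,0,1],[0,0,0.8,0,1]]]';python3 -m creep '[[[0,0,0.05,0,1],[0,0,0.1,0,1],[0,0,0.15,0,1]]]'
```

```text
time: 34.2
tool_pos: [0.6192, -0.0397, 0.0573]
tool_rot: [3.14, 0.002, 1.699]
force: [-21.8, 3.9, 53.3]
finger_gap: 0.005
time: 34.58
tool_pos: [0.6203, -0.0397, 0.0568]
tool_rot: [3.136, 0.004, 1.7]
force: [-38.0, 7.2, 93.9]
finger_gap: 0.003
```

View pics/w13.png

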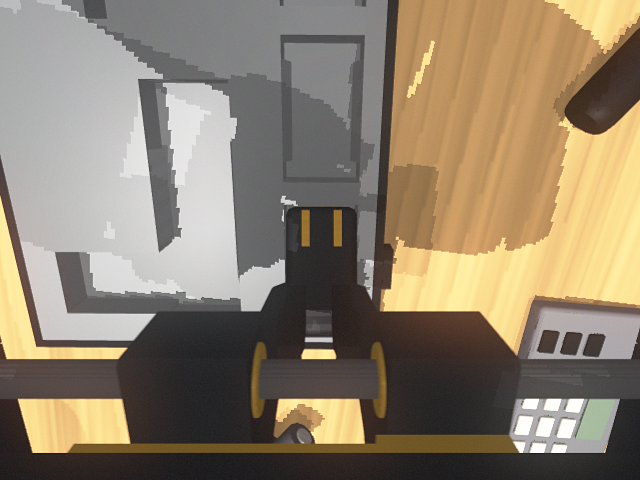

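Pressing reached 94 N with the pack top still at about z=0.057, 11 mm high, so it is misaligned. Backing off before checking alignment numerically from that picture.

```bash
python3 -m creep '[[[0,0,-0.8,0,1],[0,0,-0.8,0,-0.1]]]'; python3 - <<'E'
from h import *
K=eyes.camera_params("wrist")["intrinsics"]
T=R.from_euler('xyz',[-3.14,-.001,1.698])
P=dict(intrinsics=K,origin=np.array([.618,-.0394,.083])+T.apply([.0757,0,-.1465]),rotation=(T*R.from_euler('xyz',[163.151,-.02,89.968],degrees=True)).as_euler('xyz'))
Ri=np.array([[np.cos(CY),np.sin(CY)],[-np.sin(CY),np.cos(CY)]])
def cf(p,z): return (Ri@(at("wrist",p,z,P)[:2]-C)*1000).round(1)
print("pocket1 corners",[cf(p,.03) for p in((281,37),(364,36),(359,181),(285,180))])
print("pack +y end top corners",[cf(p,.057) for p in((287,208),(357,208))], [cf(p,.057) for p in((286,280),(358,280))])
print("rim",cf((385,240),.03),cf((385,340),.03),cf((40,345),.03),cf((370,345),.03))
E
```

```text
time: 34.83
tool_pos: [0.6195, -0.0397, 0.0801]
tool_rot: [3.138, 0.001, 1.699]
force: [0.3, -0.5, -0.9]
finger_gap: 0.094
pocket1 corners [array([47.8, 35.2]), array([87.3, 35.9]), array([ 87.4, -33.1]), array([ 48.4, -32.8])]
pack +y end top corners [array([ 51.5, -41.8]), array([ 84.1, -41.6])] [array([ 50.3, -78.1]), array([ 85.8, -77.9])]
rim [103.  -65.6] [ 106.5 -128.5] [-101.6 -133.4] [  97.7 -132. ]
```

The pack slid about 4 mm toward +y in the hand, and its end sits on the foam bar. Rim and pocket sightings also shift the case about 1.8 mm along +y. Updating that, then regrasping.

```bash
sed -i 's/^C=.*/C=np.array([.5426,.0304])+.0018*np.array([-.1219,.9925]);CY=np.radians(7.0)/' h.py; python3 -m creep '[[[0,0,0,0,-0.4],[0,0,0,0,-0.4],[0,0,0,0,-0.4],[0,0,0,0,-0.4]]]'; python3 - <<'E'
from h import *
P=eyes.camera_params("wrist");im=eyes.camera("wrist");cv2.imwrite("pics/w14.png",im[:,:,::-1])
x,y=cw(.0677,-.0765);go(x,y,.0445,97)
def brass(im):
    h=cv2.cvtColor(im,cv2.COLOR_BGR2HSV);m=((h[...,0]>12)&(h[...,0]<32)&(h[...,1]>90)&(h[...,2]>60)).astype(np.uint8)
    m[:, :285]=0;m[:,352:]=0;m[:150]=0;m[345:]=0
    n,_,st,_=cv2.connectedComponentsWithStats(m);print([s[:4].tolist() for s in st[1:] if s[4]>40])
brass(cv2.imread("pics/w12.png"));brass(cv2.imread("pics/w13.png"));brass(im[:,:,::-1].copy())
E
```

```text
time: 35.33
tool_pos: [0.6184, -0.0395, 0.0779]
tool_rot: [-3.141, -0.0, 1.698]
force: [-0.1, 0.3, 0.2]
finger_gap: 0.55
t=35.375 pos [ 0.6185 -0.0395  0.0781] yaw 97.3 j6 -0.38 gap 0.594 | rows [0.098 0.023 0.839] turn 0.03 (alt -17.97)
[[331, 225, 10, 13], [297, 226, 9, 12], [315, 226, 8, 12], [334, 251, 9, 16], [334, 251, 12, 46], [292, 252, 11, 15], [292, 268, 11, 29]]
[[301, 209, 9, 38], [333, 209, 9, 38]]
[[299, 211, 9, 39], [332, 211, 9, 39]]
```

```bash
python3 - <<'E'
import cv2
for n in("w12","w13","w14"):
    im=cv2.imread(f"pics/{n}.png").max(2); print(n)
    for c in(295,318,337): print(c,im[184:262:2,c].tolist())
E
```

```text
w12
295 [104, 101, 87, 88, 86, 89, 87, 89, 88, 85, 87, 88, 91, 90, 90, 88, 89, 88, 89, 93, 85, 67, 67, 67, 66, 63, 65, 66, 68, 46, 53, 49, 50, 48, 124, 138, 131, 134, 136]
318 [101, 99, 101, 96, 101, 97, 95, 196, 191, 194, 194, 192, 193, 190, 192, 189, 190, 190, 189, 190, 181, 107, 116, 116, 115, 115, 119, 59, 67, 47, 47, 49, 47, 49, 47, 48, 47, 49, 46]
337 [97, 101, 101, 97, 100, 101, 95, 97, 97, 99, 117, 182, 182, 185, 183, 181, 182, 179, 180, 178, 169, 107, 120, 114, 114, 118, 120, 62, 74, 55, 52, 54, 56, 53, 126, 135, 134, 137, 137]
w13
295 [100, 100, 99, 100, 101, 96, 101, 99, 125, 202, 204, 89, 40, 44, 45, 49, 48, 48, 47, 48, 60, 61, 58, 58, 58, 64, 66, 60, 64, 54, 60, 64, 63, 66, 45, 46, 50, 46, 46]
318 [99, 97, 101, 97, 100, 99, 102, 97, 97, 100, 99, 82, 38, 43, 40, 47, 46, 46, 46, 45, 47, 50, 46, 47, 45, 46, 42, 45, 45, 43, 45, 43, 42, 43, 45, 45, 40, 44, 42]
337 [100, 98, 99, 101, 99, 98, 97, 99, 99, 97, 98, 94, 31, 137, 152, 152, 154, 155, 152, 153, 150, 153, 151, 152, 154, 154, 153, 155, 150, 154, 160, 90, 48, 42, 46, 48, 44, 46, 44]
w14
295 [103, 99, 102, 102, 99, 101, 101, 99, 103, 100, 99, 103, 79, 38, 42, 46, 48, 49, 47, 45, 46, 45, 51, 49, 46, 49, 49, 43, 48, 49, 45, 48, 48, 49, 46, 49, 47, 46, 45]
318 [101, 101, 99, 100, 101, 97, 101, 100, 99, 100, 100, 100, 75, 35, 39, 48, 44, 44, 45, 45, 44, 43, 46, 47, 47, 41, 46, 43, 45, 41, 45, 42, 45, 42, 43, 41, 45, 45, 41]
337 [103, 101, 100, 101, 98, 99, 100, 100, 98, 100, 98, 99, 82, 33, 134, 153, 153, 152, 157, 153, 152, 154, 154, 155, 153, 156, 157, 153, 153, 155, 152, 157, 155, 39, 44, 42, 45, 43, 45]
```

Reading the pixel columns again, the pack's end face is not visible. That means it is tilted nose-down, with its tail caught on the -y wall because it sat about 3 mm too far back in the hand. I'll lift it out, lay it flat on the bench, and regrasp it centred.

```bash
python3 -m creep '[[[0.06,0.02,0.4,0,-0.4],[0.06,0.02,0.9,0,-0.4],[0.06,0.02,0.9,0,1],[0.06,0.02,0.9,0,1],[0.06,0.02,0.9,0,1]]]' 40;  python3 -m creep '[[[0,0,0,0,1],[0,0,0,0,1],[0,0,-0.6,0,1],[0,0,-1.8,0,1],[0,0,-3,0,1]]]';python3 - <<'E'
from h import *
go(.41,-.17,.04,37)
E
```

```text
time: 36.0
tool_pos: [0.6193, -0.0371, 0.043]
tool_rot: [3.141, 0.0, 1.698]
force: [-0.1, 0.9, -1.3]
finger_gap: 0.398
time: 36.62
tool_pos: [0.6186, -0.037, 0.1633]
tool_rot: [-3.14, -0.0, 1.698]
force: [0.9, -0.9, -1.2]
finger_gap: 0.406
t=36.625 pos [ 0.6186 -0.037   0.1633] yaw 97.3 j6 -0.38 gap 0.406 | rows [-2.635 -5.596  3.083] turn 6.03 (alt -11.97)
```

```bash
python3 -m creep '[[[-0.6,-1.3,0,0,1],[-1.2,-2.6,0,0,1],[-1.8,-3.9,0,0,1],[-2.4,-5.3,0,0,1],[-2.6,-5.84,0.8,0,1]]]'; python3 -m creep '[[[0,0,1,0,1],[0,0,1.8,0,1],[0,0,2.2,0,1],[0,0,2.35,0,1],[0,0,2.4,0,1]]]'; python3 -m creep '[[[0,0,0,0,1],[0,0,0,0,-0.4],[0,0,0,0,-0.4],[0,0,0,0,-0.4],[0,0,0,0,-0.4]]]'; python3 -m creep '[[[0,0,-1.5,0,-0.6],[0,0,-3,0,-0.6],[0,0,-3,0,-0.6],[0,0,-3,0,-0.6]]]'; python3 - <<'E'
from h import *
P=eyes.camera_params("wrist");im=eyes.camera("wrist");cv2.imwrite("pics/w15.png",im[:,:,::-1])
go(.4,-.17,.0225,97)
for t in(60,70,80,90):blobs("wrist",.036,t,800,P,im)
g=im.max(2)
print("x rows", [g[r,280:360:3].tolist() for r in(200,230)]);print("col318",g[150:300:3,318].tolist())
E
```

```text
time: 37.25
tool_pos: [0.3993, -0.1715, 0.1314]
tool_rot: [3.139, 0.003, 1.696]
force: [0.9, 0.4, -1.4]
finger_gap: 0.402
time: 37.88
tool_pos: [0.4007, -0.17, 0.0345]
tool_rot: [3.141, 0.0, 1.699]
force: [-0.2, 0.6, -0.8]
finger_gap: 0.404
time: 38.5
tool_pos: [0.4006, -0.17, 0.0344]
tool_rot: [3.141, 0.0, 1.698]
force: [-0.4, -0.4, -0.2]
finger_gap: 0.699
time: 39.0
tool_pos: [0.4002, -0.1697, 0.1537]
tool_rot: [-3.141, -0.001, 1.698]
force: [-0.5, -0.7, 0.5]
finger_gap: 0.798
t=39.050 pos [ 0.4    -0.1695  0.1532] yaw 97.3 j6 -0.80 gap 0.802 | rows [-1.200e-02 -1.000e-03  3.266e+00] turn 0.03 (alt -17.97)
wrist blob c (464, -333) px [366. 421.] size 74 45 long dir deg 7.4
wrist blob c (464, -333) px [364. 421.] size 74 45 long dir deg 7.4
x rows [[242, 236, 227, 158, 156, 77, 77, 74, 76, 72, 69, 69, 70, 68, 68, 68, 67, 68, 70, 67, 68, 149, 146, 144, 164, 245, 241], [237, 249, 253, 253, 252, 79, 103, 109, 108, 103, 102, 98, 95, 95, 93, 94, 91, 91, 87, 88, 79, 112, 153, 151, 238, 229, 230]]
col318 [148, 144, 141, 139, 143, 141, 142, 141, 140, 145, 144, 142, 145, 147, 120, 124, 70, 73, 71, 70, 70, 69, 72, 76, 80, 93, 96, 96, 96, 101, 97, 102, 105, 104, 109, 109, 110, 110, 110, 113, 124, 112, 118, 125, 106, 255, 253, 254, 254, 254]
```

```bash
python3 - <<'E'
from h import *
P=eyes.camera_params("wrist");im=eyes.camera("wrist");g=im.max(2)
print(g[216:232,318].tolist(),g[276:292,318].tolist());
for r in (235,250,265,275): print(r,g[r,288:302].tolist(),g[r,332:350].tolist())
for e in (222,224,226):
  a=at("wrist",(318,e),.036,P);b=at("wrist",(318,284),.036,P);print(e,a,b,np.linalg.norm(a-b),(a+b)/2)
E
```

```text
[72, 74, 72, 73, 75, 77, 76, 79, 94, 96, 98, 94, 96, 95, 99, 95] [111, 116, 128, 127, 126, 114, 104, 144, 250, 255, 254, 253, 254, 254, 253, 253]
235 [253, 253, 252, 251, 242, 245, 205, 77, 89, 95, 100, 106, 109, 110] [90, 93, 92, 91, 87, 89, 89, 85, 84, 79, 78, 100, 162, 158, 160, 159, 159, 155]
250 [253, 252, 251, 241, 244, 249, 250, 83, 96, 102, 106, 115, 115, 117] [99, 101, 100, 99, 99, 101, 97, 94, 91, 83, 97, 163, 194, 190, 191, 189, 192, 202]
265 [252, 252, 253, 254, 254, 255, 255, 90, 100, 108, 110, 116, 121, 119] [105, 105, 107, 103, 103, 103, 97, 98, 94, 89, 163, 255, 253, 252, 251, 250, 249, 248]
275 [252, 253, 254, 254, 254, 255, 231, 93, 102, 104, 116, 119, 122, 121] [107, 106, 109, 104, 107, 106, 104, 97, 92, 107, 200, 255, 253, 251, 249, 249, 248, 249]
222 [ 0.39958063 -0.16391215  0.036     ] [ 0.40576548 -0.21198761  0.036     ] 0.04847166832636657 [ 0.40267306 -0.18794988  0.036     ]
224 [ 0.39977071 -0.16538967  0.036     ] [ 0.40576548 -0.21198761  0.036     ] 0.04698196922389295 [ 0.4027681  -0.18868864  0.036     ]
226 [ 0.39996139 -0.16687185  0.036     ] [ 0.40576548 -0.21198761  0.036     ] 0.045487568707877284 [ 0.40286344 -0.18942973  0.036     ]
```

```bash
python3 - <<'E'
import cv2,numpy as np
a=cv2.imread("pics/w14.png")[150:350,240:400];b=cv2.imread("pics/w15.png")[150:350,240:400]
o=cv2.resize(np.hstack([a,b]),None,fx=2.5,fy=3,interpolation=cv2.INTER_CUBIC);o=np.uint8(255*(o/255.)**.6);cv2.imwrite("pics/v16.png",o)
E
```

```text
(no output)
```

View pics/v16.png

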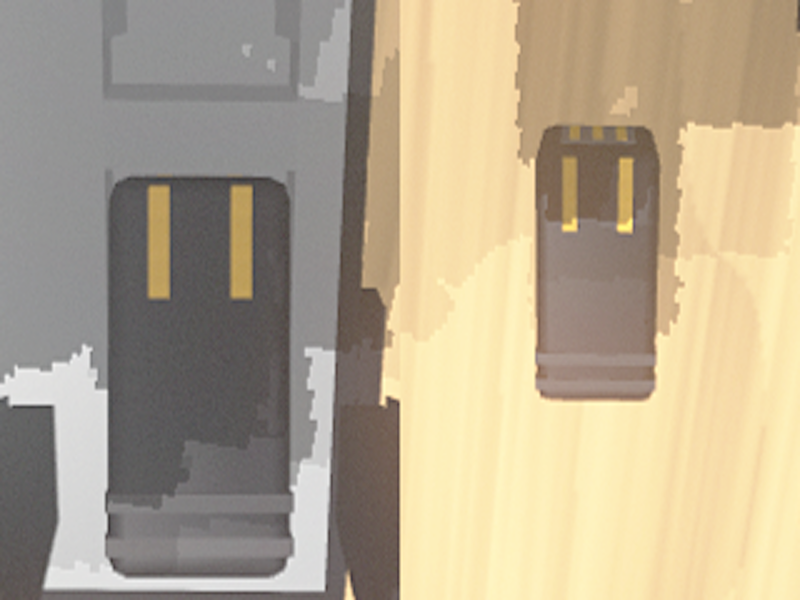

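Left crop (pocket, w14): the pack is tilted nose-down, with its tail up on the -y foam edge. Right crop (bench): it lies flat, end face at rows 192–198 and top face at 198–284. That was view 16, so the rest is numeric.

```bash
python3 - <<'E'
from h import *
P0=eyes.camera_params("wrist")
K=P0["intrinsics"];off=[.0757,0,-.1465];ro=R.from_euler('xyz',[163.151,-.02,89.968],degrees=True)
def mk(pos,rot):
    T=R.from_euler('xyz',rot);return dict(intrinsics=K,origin=np.array(pos)+T.apply(off),rotation=(T*ro).as_euler('xyz'))
Ri=np.array([[np.cos(CY),np.sin(CY)],[-np.sin(CY),np.cos(CY)]])
cf=lambda p,z,P:(Ri@(at("wrist",p,z,P)[:2]-C)*1000).round(1)
P=mk([.6185,-.0395,.0781],[-3.141,0,1.698])
print("bar edges",cf((320,183.3),.03,P),cf((284,206.5),.03,P),cf((356,207),.03,P), "rim -y",cf((320,347),.03,P))
P=mk([.6203,-.0436,.1582],[-3.141,0,1.695])  # w12
print("w12 pocket1 ends",cf((320,55),.03,P),cf((320,159),.03,P))
a=at("wrist",(318.5,198),.036,P0);b=at("wrist",(318.5,283.7),.036,P0);w=(a+b)/2;print(np.linalg.norm(a-b),w);go(w[0],w[1],.0225,97)
E
```

```text
bar edges [ 67.4 -35.7] [ 48.6 -48. ] [ 86.3 -48. ] rim -y [  68.  -132.5]
w12 pocket1 ends [68.8 32.6] [ 69.  -35.3]
0.06569686647477195 [ 0.40183157 -0.1789994   0.036     ]
t=39.100 pos [ 0.3999 -0.1695  0.153 ] yaw 97.3 j6 -0.80 gap 0.798 | rows [-0.241  0.017  3.262] turn 0.03 (alt -17.97)
```

```bash
sed -i 's/^C=.*/C=np.array([.5426,.0304])+.0012*np.array([-.1219,.9925]);CY=np.radians(7.0)/' h.py; python3 -m creep '[[[-0.24,0.02,1,0,-0.6],[-0.24,0.02,2,0,-0.6],[-0.24,0.02,2.9,0,-0.6],[-0.24,0.02,3.26,0,-0.6],[-0.24,0.02,3.26,0,-0.6]]]' 60; python3 -m creep '[[[0,0,0,0,1],[0,0,0,0,1],[0,0,0,0,1],[0,0,0,0,1],[0,0,0,0,1]]]'; python3 -m creep '[[[0,0,0,0,1],[0,0,0,0,1],[0,0,-1.2,0,1],[0,0,-2.4,0,1],[0,0,-2.4,0,1]]]';python3 - <<'E'
from h import *
x,y=.6193,-.0413;go(x,y,.12,97)
P=eyes.camera_params("wrist");im=eyes.camera("wrist");cv2.imwrite("pics/w17.png",im[:,:,::-1]);g=im.max(2)
print(g[210:262:2,318].tolist(),g[210:262:2,337].tolist())
s=robot.state();T=R.from_euler('xyz',s["tool_rot"]);print("expected edge row",px("wrist",s["tool_pos"]+T.apply([.033,0,-.0137]),P),"below",px("wrist",s["tool_pos"]+T.apply([.033,0,.022]),P))
E
```

```text
time: 39.72
tool_pos: [0.4022, -0.1791, 0.0234]
tool_rot: [-3.14, -0.002, 1.698]
force: [-0.3, 0.8, -0.8]
finger_gap: 0.797
time: 40.35
tool_pos: [0.4027, -0.1795, 0.0243]
tool_rot: [3.141, 0.0, 1.698]
force: [-1.5, 1.7, 6.9]
finger_gap: 0.401
time: 40.98
tool_pos: [0.4037, -0.1802, 0.1224]
tool_rot: [3.137, 0.004, 1.699]
force: [-0.3, 0.4, -1.9]
finger_gap: 0.401
t=40.975 pos [ 0.4037 -0.1802  0.1224] yaw 97.3 j6 -0.81 gap 0.401 | rows [2.757 5.788 0.061] turn 0.03 (alt -17.97)
[248, 248, 248, 248, 249, 204, 124, 122, 123, 122, 121, 134, 71, 70, 57, 58, 59, 59, 59, 57, 57, 58, 57, 56, 54, 55] [147, 146, 146, 147, 147, 112, 123, 120, 121, 120, 121, 132, 70, 76, 55, 58, 57, 56, 80, 142, 138, 141, 140, 139, 139, 135]
expected edge row [314.37177599 237.21068537] below [314.91568125 214.23372566]
```

```bash
python3 -m creep '[[[0.6,1.3,0,0,1],[1.2,2.6,0,0,1],[1.8,3.9,0,0,1],[2.4,5.2,0,0,1],[2.76,5.79,0.3,0,1]]]'; python3 -m creep '[[[0,0,0.3,0,1],[0,0,0.6,0,1],[0,0,0.9,0,1],[0,0,1.05,0,1],[0,0,1.05,0,1]]]';python3 - <<'E'
from h import *
go(.6193,-.0413,.0335,97)
P=eyes.camera_params("wrist");im=eyes.camera("wrist");cv2.imwrite("pics/w18.png",im[:,:,::-1])
E
```

```text
time: 41.65
tool_pos: [0.6196, -0.0385, 0.1058]
tool_rot: [-3.14, -0.001, 1.7]
force: [-0.2, -0.4, -1.6]
finger_gap: 0.402
time: 42.28
tool_pos: [0.618, -0.0407, 0.0657]
tool_rot: [-3.141, -0.0, 1.698]
force: [-0.9, 0.5, -1.0]
finger_gap: 0.399
t=42.275 pos [ 0.618  -0.0407  0.0657] yaw 97.3 j6 -0.38 gap 0.399 | rows [-0.02   0.031  0.805] turn 0.03 (alt -17.97)
```

```bash
python3 -m creep '[[[-0.02,0.03,0.2,0,1],[-0.02,0.03,0.35,0,1],[-0.02,0.03,0.45,0,1],[-0.02,0.03,0.5,0,1]]]'; python3 -m creep '[[[0,0,0.08,0,1],[0,0,0.08,0,1]]]'
```

```text
time: 42.82
tool_pos: [0.6193, -0.041, 0.0458]
tool_rot: [-3.141, -0.0, 1.699]
force: [-4.0, -0.4, 3.5]
finger_gap: 0.404
time: 43.08
tool_pos: [0.6197, -0.0411, 0.0433]
tool_rot: [3.141, 0.0, 1.699]
force: [-2.4, -0.5, 4.1]
finger_gap: 0.4
```

```bash
python3 -m creep '[[[0,-0.01,0.08,0,1],[0,-0.01,0.16,0,1],[0,-0.01,0.24,0,1],[0,-0.01,0.24,0,1]]]'; python3 -m creep '[[[0,0,0.04,0,1],[0,0,0.08,0,1],[0,0,0.08,0,1]]]'
```

```text
time: 43.58
tool_pos: [0.6197, -0.0413, 0.0343]
tool_rot: [3.14, 0.001, 1.698]
force: [-3.0, -0.6, 8.7]
finger_gap: 0.404
time: 43.95
tool_pos: [0.6198, -0.0413, 0.0342]
tool_rot: [3.14, 0.001, 1.699]
force: [-14.6, 1.0, 34.6]
finger_gap: 0.402
```

Bottomed at z=0.0342 with a 35 N press, which matches the home height. Releasing and going for fresh B, rechecking the bench on the way.

```bash
python3 -m creep '[[[0,0,0,0,-0.1],[0,0,0,0,-0.1],[0,0,0,0,-0.1],[0,0,0,0,-0.1]]]';python3 -m creep '[[[0,0,-1.2,0,-0.1],[0,0,-2.4,0,-0.1],[0,0,-3.6,0,-0.1],[0,0,-3.6,0,-0.6]]]'; python3 - <<'E'
from h import *
im=eyes.camera("top");cv2.imwrite("pics/t18.png",im[:,:,::-1])
blobs("top",.036,75,60,im=im)
for l,z in[("driver_grip",.019),("charger_center",.018),("charger_plug",.018)]: find("top",l,z)
go(.539,-.416,.17,73)
E
```

```text
time: 44.45
tool_pos: [0.6202, -0.0411, 0.0305]
tool_rot: [3.139, 0.001, 1.698]
force: [3.7, 1.2, 4.8]
finger_gap: 0.547
time: 44.95
tool_pos: [0.6203, -0.0414, 0.1771]
tool_rot: [3.136, 0.002, 1.699]
force: [0.2, 0.5, -0.4]
finger_gap: 0.644
top blob c (464, -337) px [425. 290.] size 69 46 long dir deg 38.2
top blob c (540, -416) px [454. 263.] size 68 35 long dir deg 70.6
top blob c (762, -55) px [328. 180.] size 87 47 long dir deg -60.6
top driver_grip [([0.6273, -0.205], [379, 231], 0.63)]
top charger_center [([0.4693, -0.3343], [424, 288], 0.66)]
top charger_plug [([0.4378, -0.3661], [435, 299], 0.78)]
t=45.150 pos [ 0.6184 -0.0409  0.172 ] yaw 97.3 j6 -0.38 gap 0.794 | rows [-9.048 -3.163  0.049] turn 2.43 (alt -15.57)
```

```bash
python3 -m creep '[[[-1.5,-0.5,0,0.5,-0.6],[-3,-1,0,1,-0.6],[-4.5,-1.6,0,1.5,-0.6],[-6,-2.1,0,2,-0.6],[-7.5,-2.6,0,2.43,-0.6]]]'; python3 - <<'E'
from h import *
go(.539,-.416,.17,73)
E
```

```text
time: 45.78
tool_pos: [0.5541, -0.3485, 0.1723]
tool_rot: [-3.139, -0.001, 1.272]
force: [-0.5, -0.1, -0.7]
finger_gap: 0.799
t=45.775 pos [ 0.5541 -0.3485  0.1723] yaw 72.9 j6 -0.44 gap 0.799 | rows [-1.724  0.137  0.058] turn -0.01 (alt 17.99)
```

```bash
python3 -m creep '[[[-0.9,0.07,0,0,-0.6],[-1.72,0.14,0,0,-0.6],[-1.72,0.14,0,0,-0.6],[-1.72,0.14,0,0,-0.6]]]'; cat >> h.py <<'E'
def grayblob(im,P,guess,z,vmax=140,smax=75,name=None):
    h=cv2.cvtColor(im,cv2.COLOR_RGB2HSV); m=((h[...,1]<smax)&(h[...,2]<vmax)).astype(np.uint8); m[305:]=0
    m=cv2.morphologyEx(cv2.morphologyEx(m,cv2.MORPH_CLOSE,np.ones((9,9))),cv2.MORPH_OPEN,np.ones((5,5)))
    n,l,st,ce=cv2.connectedComponentsWithStats(m); g=px("wrist",[*guess,z],P)
    k=1+np.argmin([np.hypot(*(c-g)) for c in ce[1:]]); c=cv2.findContours((l==k).astype(np.uint8),cv2.RETR_EXTERNAL,cv2.CHAIN_APPROX_NONE)[0][0]
    r=cv2.minAreaRect(c);print("guess px",g.round(),"blob px",st[k][:4].tolist(),"rect",np.round(cv2.boxPoints(r)).tolist()); return c
E
python3 - <<'E'
from h import *
go(.539,-.416,.17,73)
P=eyes.camera_params("wrist");im=eyes.camera("wrist");cv2.imwrite("pics/w19.png",im[:,:,::-1])
c=grayblob(im,P,(.539,-.416),.036)
b=c[:,0,1].max(); 
for r in range(b-60,b-4,10):
    q=c[c[:,0,1]==r][:,0,0]; print(r,q.min(),q.max(),end=" | ")
q=c[c[:,0,1]>=b-1][:,0,0];w=at("wrist",(q.mean(),b+.5),.036,P);s=robot.state()["tool_rot"][2];print("\nrear",w,"centre",w[:2]+.033*np.array([np.cos(s),np.sin(s)]))
print(im.max(2)[150:300:4,318].tolist())
E
```

```text
time: 46.28
tool_pos: [0.5405, -0.4132, 0.1729]
tool_rot: [-3.14, -0.001, 1.275]
force: [-0.0, -0.5, 0.3]
finger_gap: 0.802
t=46.275 pos [ 0.5405 -0.4132  0.1729] yaw 73.0 j6 -0.53 gap 0.802 | rows [-0.077 -0.016  0.072] turn 0.00 (alt -18.00)
guess px [317. 227.] blob px [299, 189, 44, 80] rect [[299.0, 189.0], [342.0, 189.0], [342.0, 268.0], [299.0, 268.0]]
208 304 338 | 218 304 337 | 228 304 332 | 238 304 325 | 248 303 325 | 258 299 342 | 
rear [ 0.53223218 -0.45038456  0.036     ] centre [ 0.54183654 -0.41881311]
[192, 191, 150, 247, 241, 240, 150, 149, 145, 88, 80, 89, 105, 112, 109, 112, 112, 114, 115, 114, 113, 116, 110, 112, 112, 121, 122, 140, 122, 140, 138, 250, 250, 251, 252, 253, 252, 253]
```

```bash
python3 - <<'E'
from h import *
P=eyes.camera_params("wrist");im=eyes.camera("wrist");g=im.max(2)
print(g[180:204,320].tolist(),g[264:278,320].tolist())
for r in(205,225,245,265): print(r,g[r,290:308].tolist(),g[r,332:350].tolist())
for e in(193,195,197): 
  a=at("wrist",(320.5,e),.036,P);b=at("wrist",(320.5,272.5),.036,P);print(e,np.linalg.norm(a-b),(a+b)[:2]/2)
w=(a+b)/2;go(w[0],w[1],.0222,73)
E
```

```text
[156, 156, 153, 154, 146, 94, 85, 85, 90, 100, 82, 81, 81, 81, 88, 95, 99, 105, 103, 103, 101, 107, 112, 111] [128, 142, 140, 139, 127, 111, 122, 222, 255, 253, 252, 252, 252, 252]
205 [245, 243, 241, 239, 237, 236, 235, 235, 236, 236, 98, 80, 91, 99, 105, 112, 112, 111] [252, 248, 249, 251, 224, 89, 98, 101, 97, 97, 96, 93, 85, 86, 105, 163, 182, 196]
225 [233, 239, 242, 243, 244, 244, 244, 245, 245, 197, 78, 89, 98, 104, 112, 118, 114, 113] [103, 101, 102, 103, 101, 102, 103, 101, 99, 98, 96, 91, 86, 105, 167, 232, 240, 241]
245 [253, 252, 251, 249, 245, 244, 236, 244, 245, 149, 89, 99, 106, 116, 122, 120, 119, 117] [109, 109, 107, 108, 106, 107, 107, 108, 106, 103, 93, 99, 145, 224, 228, 254, 253, 252]
265 [252, 252, 252, 252, 252, 253, 253, 254, 206, 136, 142, 146, 145, 145, 143, 142, 141, 144] [129, 128, 127, 131, 135, 134, 130, 133, 126, 118, 112, 163, 255, 253, 252, 252, 252, 252]
193 0.06480645035609695 [ 0.54007873 -0.42245567]
195 0.06327366110967061 [ 0.53985731 -0.42318938]
197 0.061736130423788976 [ 0.5396352  -0.42392536]
t=46.375 pos [ 0.5409 -0.413   0.1736] yaw 73.1 j6 -0.53 gap 0.796 | rows [-0.271  0.05   3.785] turn 0.01 (alt -17.99)
```

```bash
python3 -m creep '[[[-0.2,0.05,1.2,0,-0.6],[-0.2,0.05,2.4,0,-0.6],[-0.2,0.05,3.4,0,-0.6],[-0.2,0.05,3.78,0,-0.6],[-0.2,0.05,3.78,0,-0.6]]]' 60; python3 -m creep '[[[0,0,0,0,1],[0,0,0,0,1],[0,0,0,0,1],[0,0,0,0,1],[0,0,0,0,1]]]'; python3 -m creep '[[[0,0,0,0,1],[0,0,0,0,1],[0,0,-1.3,0,1],[0,0,-2.7,0,1],[0,0,-3.6,0,1]]]';python3 - <<'E'
from h import *
x,y=.6095,.0402;go(x,y,.17,97)
P=eyes.camera_params("wrist");im=eyes.camera("wrist");cv2.imwrite("pics/w20.png",im[:,:,::-1]);g=im.max(2)
print(g[210:262:2,318].tolist(),g[210:262:2,337].tolist())
s=robot.state();T=R.from_euler('xyz',s["tool_rot"]);print("expected edge row",px("wrist",s["tool_pos"]+T.apply([.033,0,-.0137]),P),"below",px("wrist",s["tool_pos"]+T.apply([.033,0,.022]),P))
E
```

```text
time: 47.0
tool_pos: [0.5403, -0.4221, 0.0229]
tool_rot: [-3.141, -0.0, 1.275]
force: [0.6, 0.6, 0.2]
finger_gap: 0.802
time: 47.62
tool_pos: [0.5401, -0.4227, 0.0232]
tool_rot: [3.141, 0.0, 1.274]
force: [-1.2, 0.2, 3.6]
finger_gap: 0.4
time: 48.25
tool_pos: [0.5401, -0.4227, 0.169]
tool_rot: [3.14, 0.001, 1.274]
force: [-0.2, 0.3, -1.6]
finger_gap: 0.402
t=48.250 pos [ 0.5401 -0.4227  0.169 ] yaw 73.0 j6 -0.54 gap 0.402 | rows [11.575 -1.722 -0.025] turn -2.40 (alt 15.60)
[243, 244, 243, 247, 149, 129, 130, 127, 128, 128, 121, 84, 77, 72, 70, 71, 71, 68, 68, 67, 66, 65, 66, 62, 62, 64] [253, 252, 252, 252, 255, 128, 126, 128, 128, 128, 139, 87, 84, 77, 75, 73, 71, 91, 151, 145, 145, 147, 148, 148, 143, 140]
expected edge row [319.99478394 246.71168492] below [320.09527342 221.53585526]
```

```bash
python3 -m creep '[[[1.5,-0.2,0,0,1],[3,-0.4,0,-0.5,1],[4.5,-0.7,0,-1,1],[6,-0.9,0,-1.5,1],[7.5,-1.1,0,-2,1]]]'; python3 -m creep '[[[0,0,0,-0.4,1]]]'; python3 - <<'E'
from h import *
go(.6095,.0398,.12,97)
E
```

```text
time: 48.92
tool_pos: [0.5852, -0.1207, 0.1656]
tool_rot: [-3.14, -0.001, 1.626]
force: [0.7, 0.1, -1.2]
finger_gap: 0.4
time: 49.05
tool_pos: [0.5856, -0.1186, 0.1657]
tool_rot: [-3.14, -0.001, 1.701]
force: [0.1, -1.3, -1.0]
finger_gap: 0.399
t=49.050 pos [ 0.5856 -0.1186  0.1657] yaw 97.4 j6 -0.53 gap 0.399 | rows [3.85  1.107 1.142] turn 0.04 (alt -17.96)
```

```bash
python3 -m creep '[[[1.3,0.4,0,0,1],[2.6,0.8,0,0,1],[3.85,1.1,0.4,0,1],[3.85,1.1,1.4,0,1],[3.85,1.1,2.4,0,1]]]'; python3 -m creep '[[[0,0,0,0,1],[0,0,0,0,1],[0,0,0,0,1]]]'; python3 - <<'E'
from h import *
go(.6095,.0398,.0457,97)
E
```

```text
time: 49.68
tool_pos: [0.6098, 0.0363, 0.0685]
tool_rot: [-3.141, -0.0, 1.695]
force: [-0.0, -0.2, -1.0]
finger_gap: 0.401
time: 50.05
tool_pos: [0.6112, 0.0352, 0.0725]
tool_rot: [3.139, 0.001, 1.693]
force: [-0.2, 0.8, -1.4]
finger_gap: 0.402
t=50.050 pos [0.6112 0.0352 0.0725] yaw 97.0 j6 -0.26 gap 0.402 | rows [ 0.118 -0.029  0.669] turn 0.00 (alt -18.00)
```

```bash
python3 -m creep '[[[0.12,-0.03,0,0,1],[0.12,-0.03,0.2,0,1],[0.12,-0.03,0.45,0,1],[0.12,-0.03,0.6,0,1],[0.12,-0.03,0.67,0,1]]]'; python3 -m creep '[[[0,0,0.05,0,1],[0,0,0.05,0,1]]]'
```

```text
time: 50.68
tool_pos: [0.6091, 0.04, 0.0441]
tool_rot: [3.14, 0.0, 1.693]
force: [1.1, 0.3, 4.3]
finger_gap: 0.398
time: 50.92
tool_pos: [0.609, 0.04, 0.0424]
tool_rot: [3.141, 0.0, 1.693]
force: [1.6, -0.1, 4.0]
finger_gap: 0.402
```

Going in with no side force. Pressing home.

```bash
python3 -m creep '[[[0,0,0.08,0,1],[0,0,0.16,0,1],[0,0,0.22,0,1],[0,0,0.22,0,1]]]'; python3 -m creep '[[[0,0,0.04,0,1],[0,0,0.08,0,1],[0,0,0.08,0,1]]]'
```

```text
time: 51.42
tool_pos: [0.6089, 0.04, 0.0332]
tool_rot: [3.141, 0.0, 1.693]
force: [2.7, -1.1, 2.1]
finger_gap: 0.4
time: 51.8
tool_pos: [0.609, 0.04, 0.0331]
tool_rot: [3.14, 0.001, 1.694]
force: [-10.1, -0.0, 30.3]
finger_gap: 0.401
```

```bash
python3 -m creep '[[[0,0,0,0,-0.1],[0,0,0,0,-0.1],[0,0,0,0,-0.1],[0,0,0,0,-0.1]]]';python3 -m creep '[[[0,0,-1.4,0,-0.1],[0,0,-2.8,0,-0.1],[0,0,-4.2,0,-0.1],[0,0,-5.6,0,-0.6]]]'; python3 - <<'E'
from h import *
im=eyes.camera("top");cv2.imwrite("pics/t21.png",im[:,:,::-1])
blobs("top",.036,75,60,im=im)
eyes.camera("scene")
for l,z in[("driver_grip",.019),("charger_center",.018),("charger_plug",.018),("driver_pocket",.029),("charger_pocket",.028)]: find("top",l,z);find("scene",l,z)
go(.5,-.27,.3,37)
E
```

```text
time: 52.3
tool_pos: [0.6081, 0.0401, 0.0304]
tool_rot: [-3.14, -0.0, 1.693]
force: [-6.3, -0.4, 12.2]
finger_gap: 0.548
time: 52.8
tool_pos: [0.6079, 0.0402, 0.2548]
tool_rot: [-3.139, -0.001, 1.693]
force: [0.8, -0.1, -0.1]
finger_gap: 0.639
top blob c (463, -337) px [425. 290.] size 69 47 long dir deg 38.2
top driver_grip [([0.6249, -0.2119], [382, 232], 0.98), ([0.5476, 0.0277], [297, 257], 0.62)]
scene driver_grip [([0.6199, -0.2014], [300, 328], 0.9)]
top charger_center [([0.4529, 0.4114], [160, 288], 0.59)]
scene charger_center [([0.4751, -0.3352], [209, 335], 0.82)]
top charger_plug [([0.4396, -0.357], [432, 298], 0.64)]
scene charger_plug [([0.4289, -0.3697], [182, 335], 0.56)]
top driver_pocket [([0.5356, -0.022], [314, 262], 0.82), ([0.4513, 0.4046], [161, 288], 0.31)]
scene driver_pocket [([0.5492, -0.0129], [326, 260], 0.67), ([0.7412, 0.2351], [447, 236], 0.47)]
top charger_pocket []
scene charger_pocket [([0.4962, 0.1178], [340, 221], 0.98), ([0.6114, 0.0417], [360, 258], 0.41)]
t=53.400 pos [0.6085 0.0401 0.2533] yaw 97.0 j6 -0.25 gap 0.801 | rows [-7.363 -3.638 -1.168] turn 6.00 (alt -12.00)
```

The driver has been knocked, and both cameras now put it near (0.622, -0.207). Going above it to fit its pose by silhouette.

```bash
cat >> h.py <<'E'
PARTS=dict(driver=([(-.02,.02,-.072,.032),(-.012,.012,.032,.056),(-.078,-.02,-.068,-.034)],.038,.019),
           charger=([(-.024,.024,-.027,.027),(-.011,.011,-.045,-.027)],.036,.018))
from scipy.optimize import minimize
def fit(name,im,P,x,y,yaw,zoff=0.,cam="wrist",rmax=290):
    h=cv2.cvtColor(im,cv2.COLOR_RGB2HSV); H,S,V=h[...,0],h[...,1],h[...,2]
    m=(((H<6)|(H>35)|(S<70))&(V<175)).astype(np.uint8); m=cv2.morphologyEx(cv2.morphologyEx(m,cv2.MORPH_OPEN,np.ones((3,3))),cv2.MORPH_CLOSE,np.ones((7,7)))
    parts,ht,_=PARTS[name]
    def sil(v):
        x,y,t=v; c,s=np.cos(t),np.sin(t); o=np.zeros(m.shape,np.uint8)
        for a,b,d,e in parts:
            q=np.array([px(cam,[x+c*i-s*j,y+s*i+c*j,k],P) for i in(a,b) for j in(d,e) for k in((zoff,ht+zoff) if name!="driver" or b!=.012 else (.008+zoff,.031+zoff))])
            cv2.fillConvexPoly(o,cv2.convexHull(np.int32(np.round(q*16))),1,shift=4)
        return o
    g=cv2.dilate(sil((x,y,yaw)),np.ones((61,61)))
    if cam=="wrist": g[rmax:]=0
    def cost(v):
        o=sil(v)&g; mm=m&g; u=(o|mm).sum(); return 1-(o&mm).sum()/max(u,1)
    best=min((minimize(cost,(x+dx,y+dy,yaw+dt),method="Nelder-Mead",options=dict(initial_simplex=[(x+dx,y+dy,yaw+dt),(x+dx+.006,y+dy,yaw+dt),(x+dx,y+dy+.006,yaw+dt),(x+dx,y+dy,yaw+dt+.1)],xatol=1e-4,fatol=1e-4)) for dx,dy,dt in((0,0,0),(.008,0,.2),(-.008,.0,-.2),(0,.008,0))),key=lambda r:r.fun)
    print(name,"fit",best.x[:2].round(4),"yaw %.1f"%np.degrees(best.x[2]),"IoU %.3f"%(1-best.fun)); return best.x
E
python3 - <<'E'
from h import *
im=cv2.imread("pics/t21.png")[:,:,::-1].copy();P=eyes.camera_params("top")
for y0 in(-60,-30,0,30): fit("driver",im,P,.622,-.207,np.radians(y0),cam="top")
fit("charger",im,P,.466,-.336,np.radians(-37+0),cam="top");
go(.59,-.26,.28,60)
E
```

```text
driver fit [ 0.6233 -0.2053] yaw -41.1 IoU 0.347
driver fit [ 0.6256 -0.205 ] yaw -43.7 IoU 0.420
driver fit [ 0.625  -0.2033] yaw -39.9 IoU 0.375
driver fit [ 0.6244 -0.2033] yaw -34.6 IoU 0.379
charger fit [ 0.4701 -0.3388] yaw -46.8 IoU 0.417
t=53.400 pos [0.6085 0.0401 0.2533] yaw 97.0 j6 -0.25 gap 0.801 | rows [-7.389 -1.375 -0.668] turn 3.70 (alt -14.30)
```

```bash
python3 -m creep '[[[-1.5,-0.3,-0.1,1,-0.6],[-3,-0.6,-0.3,2,-0.6],[-4.5,-0.9,-0.5,3,-0.6],[-6,-1.1,-0.67,3.7,-0.6],[-7.4,-1.37,-0.67,3.7,-0.6]]]'; python3 -m creep '[[[0,0,0,0,-0.6],[0,0,0,0,-0.6],[0,0,0,0,-0.6]]]'; python3 - <<'E'
from h import *
P=eyes.camera_params("wrist");im=eyes.camera("wrist");cv2.imwrite("pics/w22.png",im[:,:,::-1])
find("wrist","driver_grip",.019,3,.2,P);find("wrist","charger_center",.018,3,.2,P);find("wrist","charger_plug",.018,3,.2,P)
for y0 in(-60,-30,0): fit("driver",im,P,.622,-.207,np.radians(y0))
go(.59,-.26,.28,60)
E
```

```text
time: 54.02
tool_pos: [0.5901, -0.2625, 0.2811]
tool_rot: [3.141, -0.0, 1.046]
force: [0.1, 0.2, -1.3]
finger_gap: 0.8
time: 54.4
tool_pos: [0.5907, -0.259, 0.2809]
tool_rot: [3.141, -0.0, 1.049]
force: [-0.4, -0.3, 0.0]
finger_gap: 0.802
wrist driver_grip [([0.6297, -0.2044], [324, 130], 0.79)]
wrist charger_center [([0.4716, -0.3411], [266, 301], 0.76)]
wrist charger_plug [([0.4285, -0.3623], [245, 331], 0.83)]
driver fit [ 0.6259 -0.2049] yaw -37.3 IoU 0.707
driver fit [ 0.626  -0.2043] yaw -38.7 IoU 0.707
driver fit [ 0.625  -0.2042] yaw -39.8 IoU 0.734
t=54.600 pos [ 0.5906 -0.2596  0.2809] yaw 60.1 j6 -0.07 gap 0.799 | rows [-0.016 -0.008  0.023] turn 0.01 (alt -17.99)
```

```bash
sed -i 's/np.ones((61,61))/np.ones((35,35))/; s/    g=cv2.dilate/    fit.m=m;fit.sil=sil\n    g=cv2.dilate/' h.py; python3 - <<'E'
from h import *
P=eyes.camera_params("wrist");im=cv2.imread("pics/w22.png")[:,:,::-1].copy()
v=fit("driver",im,P,.6255,-.2045,np.radians(-38));o=fit.sil(v)
for r in range(40,260,5): print(''.join(" m.#"[fit.m[r,c]+2*o[r,c]] for c in range(200,440,3)))
print("saved hsv",[cv2.cvtColor(im,cv2.COLOR_RGB2HSV)[r,c].tolist() for r,c in((130,322),(90,322),(160,322),(170,270))])
E
```

```text
driver fit [ 0.6247 -0.2052] yaw -38.0 IoU 0.706
mmmmmmmmmmmmmmm                                                               mm
mmmmmmmmmmmmmmm                                                                m
mmmmmmmmmm                                                                      
mmmmmmmmm                                                                       
mmmmmm                                                                          
mmmmm                                                                           
 mmm                                                                            
 mm                                    .######..                                
m                                      .#######                                 
                                      .########                                 
                                      .########                                 
                                      .#######.                                 
                                   .##########                                 
[... 1881 characters left out ...]
                                                                
                                                                                
                                                                                
                                                                                
                                                                                
                                                                                
                                                                                
                                                                                
saved hsv [[90, 27, 121], [10, 45, 85], [90, 22, 130], [16, 87, 82]]
```

```bash
sed -i 's/(S<70))&(V<175))/(S<70))\&(V<175)|(V<95))/' h.py; python3 - <<'E'
from h import *
P=eyes.camera_params("wrist");im=cv2.imread("pics/w22.png")[:,:,::-1].copy()
v=fit("driver",im,P,.6255,-.2045,np.radians(-38));t=v[2]
yw=np.degrees(t)+90
go(v[0],v[1],.15,yw);go(v[0],v[1],.0235,yw)
for d in((-.078,-.051),(.0,.056)): print(v[0]+np.cos(t)*d[0]-np.sin(t)*d[1],v[1]+np.sin(t)*d[0]+np.cos(t)*d[1])
im=cv2.imread("pics/t21.png")[:,:,::-1].copy()
for l,z in(("screw_jar",0),("tape_roll",0),("calculator",0)): eyes.camera("top") if l=="screw_jar" else 0; find("top",l,z)
E
```

```text
driver fit [ 0.625  -0.2041] yaw -39.5 IoU 0.883
t=54.600 pos [ 0.5906 -0.2596  0.2809] yaw 60.1 j6 -0.07 gap 0.799 | rows [1.632 0.054 3.273] turn 0.96 (alt -17.04)
t=54.600 pos [ 0.5906 -0.2596  0.2809] yaw 60.1 j6 -0.07 gap 0.799 | rows [1.632 0.054 6.436] turn 0.96 (alt -17.04)
0.5323989825196815 -0.193758156859024
0.660666494646487 -0.16088802858425433
top screw_jar []
top tape_roll [([0.7369, -0.2898], [408, 196], 0.73)]
top calculator [([0.7988, -0.1205], [350, 174], 0.68), ([0.4541, 0.3635], [179, 288], 0.25), ([0.7443, -0.2898], [408, 193], 0.23)]
```

```bash
python3 -m creep '[[[0.5,0.05,0.8,0.96,-0.6],[0.7,0.05,1.6,0.96,-0.6],[0.7,0.05,2,0.96,-0.6],[0.7,0.05,2,0.96,-0.6],[0.7,0.05,2,0.96,-0.6]]]' 60; python3 - <<'E'
from h import *
P=eyes.camera_params("wrist");im=eyes.camera("wrist");cv2.imwrite("pics/w23.png",im[:,:,::-1])
v=fit("driver",im,P,.625,-.2041,np.radians(-39.5));t=v[2];o=fit.sil(v)
for r in range(40,300,7): print(''.join(" m.#"[fit.m[r,c]+2*o[r,c]] for c in range(190,450,4)))
yw=np.degrees(t)+90
go(v[0],v[1],.0235,yw)
E
```

```text
time: 55.42
tool_pos: [0.6064, -0.2378, 0.2022]
tool_rot: [3.139, -0.0, 0.879]
force: [-0.1, -0.5, -0.5]
finger_gap: 0.805
driver fit [ 0.6261 -0.2041] yaw -39.0 IoU 0.880
mmmmmmmmmmmmmmm                                                  
mmmmmmmmmmmmm                                                    
mmmmmmmmmmmm                                                     
mmmmmmmmmm                                                       
mmmmmmmmm                                                        
mmmmmmm                                                          
mmmmmm                                                           
mmmmm                                                            
mmm                       ...###..                               
mm                        .#######                               
                          .#######                               
                          .#######                               
                          .#######                               
                        ..##########.                            
    
[... 998 characters left out ...]
########################.                            
                         ............                            
                                                                 
                                                                 
                                                                 
                                                                 
    mmmmmmm                                                      
  mmmmmmmmm                                                      
mmmmmmmmmmmm                                                mmmmm
t=55.475 pos [ 0.6064 -0.2378  0.2022] yaw 50.4 j6 0.14 gap 0.803 | rows [ 0.962 -0.157  4.468] turn -0.06 (alt 17.94)
```

```bash
python3 - <<'E'
from h import *
P=eyes.camera_params("wrist");im=cv2.imread("pics/w23.png")[:,:,::-1].copy()
v=fit("driver",im,P,.6261,-.2041,np.radians(-39));o=fit.sil(v);m=fit.m
for c in(305,315,325): print("col",c,[ (np.where(a[60:285,c])[0].min()+60,np.where(a[60:285,c])[0].max()+60) for a in(m,o)])
for r in(110,150,180,225): print("row",r,[ (np.where(a[r,200:450])[0].min()+200,np.where(a[r,200:450])[0].max()+200) for a in(m,o)])
E
```

```text
driver fit [ 0.6261 -0.2041] yaw -39.0 IoU 0.880
col 305 [(np.int64(96), np.int64(249)), (np.int64(96), np.int64(252))]
col 315 [(np.int64(97), np.int64(249)), (np.int64(96), np.int64(252))]
col 325 [(np.int64(130), np.int64(249)), (np.int64(127), np.int64(252))]
row 110 [(np.int64(295), np.int64(323)), (np.int64(294), np.int64(324))]
row 150 [(np.int64(286), np.int64(333)), (np.int64(285), np.int64(334))]
row 180 [(np.int64(287), np.int64(333)), (np.int64(286), np.int64(334))]
row 225 [(np.int64(223), np.int64(333)), (np.int64(219), np.int64(334))]
```

Fit agrees with the picture to about 1 mm. Grasping the driver.

```bash
python3 -m creep '[[[0.96,-0.16,0.8,0,-0.6],[0.96,-0.16,2,0,-0.6],[0.96,-0.16,3.2,0,-0.6],[0.96,-0.16,4.2,0,-0.6],[0.96,-0.16,4.46,0,-0.6]]]' 60; python3 -m creep '[[[0,0,0,0,-0.6],[0,0,0,0,1],[0,0,0,0,1],[0,0,0,0,1],[0,0,0,0,1]]]'; python3 -m creep '[[[0,0,0,0,1],[0,0,0,0,1],[0,0,0,0,1]]]'; python3 -m creep '[[[0,0,-1,0,1],[0,0,-2.2,0,1],[0,0,-3.2,0,1],[0,0,-3.2,0,1]]]'; python3 - <<'E'
from h import *
go(.55,-.02,.15,97)
E
```

```text
time: 56.1
tool_pos: [0.625, -0.2034, 0.0209]
tool_rot: [-3.139, 0.001, 0.88]
force: [0.2, 0.3, 0.5]
finger_gap: 0.801
time: 56.72
tool_pos: [0.6259, -0.2036, 0.0229]
tool_rot: [3.141, -0.0, 0.88]
force: [-1.3, -0.3, 4.0]
finger_gap: 0.45
time: 57.1
tool_pos: [0.6259, -0.2036, 0.0229]
tool_rot: [3.141, -0.0, 0.88]
force: [-0.4, -0.1, 5.4]
finger_gap: 0.441
time: 57.6
tool_pos: [0.6264, -0.2038, 0.1523]
tool_rot: [3.137, -0.001, 0.88]
force: [-0.1, 0.6, -4.4]
finger_gap: 0.445
t=57.600 pos [ 0.6264 -0.2038  0.1523] yaw 50.4 j6 0.20 gap 0.445 | rows [ 2.324 -4.4    0.057] turn -4.66 (alt 13.34)
```

```bash
cat >> h.py <<'E'
def mk(pos,rot):
    T=R.from_euler('xyz',rot);return dict(intrinsics=np.array([[378.75,0,318.34],[0,378.75,eyes.camera_params("wrist")["intrinsics"][1,2]],[0,0,1]]),origin=np.array(pos)+T.apply([.0757,0,-.1465]),rotation=(T*R.from_euler('xyz',[163.151,-.02,89.968],degrees=True)).as_euler('xyz'))
def cf(p,z,P): return np.array([[np.cos(CY),np.sin(CY)],[-np.sin(CY),np.cos(CY)]])@(at("wrist",p,z,P)[:2]-C)*1000
E
python3 - <<'E'
from h import *
W={"w1":mk([.5023,-.014,.3298],[3.141,0,.089]),"w8":mk([.6219,-.0426,.1116],[3.138,.001,1.696]),"w4":mk([.6017,.1208,.1709],[3.14,0,1.693])}
# rectify each to case frame: 2 px/mm at z=.03, X -103..103 , Y -136..136
import itertools
for n,P in W.items():
    im=cv2.imread(f"pics/{n}.png")
    src=np.float32([[px("wrist",[*cw(X,Y),.03],P)] for X,Y in((-.1,-.13),(.1,-.13),(.1,.13),(-.1,.13))])
    dst=np.float32([[[(100+X)*2,(130+Y)*2]] for X,Y in((-100,-130),(100,-130),(100,130),(-100,130))])
    r=cv2.warpPerspective(im,cv2.getPerspectiveTransform(src,dst),(400,520));cv2.imwrite(f"pics/r_{n}.png",r)
    g=cv2.cvtColor(r,cv2.COLOR_BGR2GRAY).astype(int)
    print(n)
    for Y in range(-125,126,6):
        print("%5d "%Y+''.join(" .:-=+*#%@"[min(9,(255-int(g[(130+Y)*2,(100+X)*2]))//26)] for X in range(-100,56,3)))
E
```

```text
w1
 -125 +                                . .................
 -119 +                                    .............. 
 -113 +      ================++++=++===++===+++.........*+
 -107 +      ++====:::==---:=--- == ..........:.........#*
 -101 +......++=                    ....................**
  -95 +......+++=...              ............:.........#*
  -89 +......+++:....         ................+.........#*
  -83 +......+++-....  .    . .. . ...........+.........#*
  -77 +......+*+-.... . . . ..................+.........#*
  -71 +..............   . .  .. --=...........+.........+ 
  -65 +.........................-+-...........+.........= 
  -59 *.........................:+=...........+.........= 
  -53 *:........................-+=...........+.........+-
  -47 *:........................-+=...........+===========
  -41 *::.:..:..::..............-++...........+===========
  -35 *::::.::::::..............-++...........+==========+
  -29 *:::::::::::..............:++...........+=========##
  -23 *:::::::::::..............-++...........+=========##
  -17 *:::::::::::..............-+=
[... 5642 characters left out ...]
..................***= ...................:::::::++
   61 *..............----***=-....----............:.::::#*
   67 *.:::::::::::..*******+......:**:.............::::#*
   73 *::::::::::....***+...........................:::-#*
   79 *::::::::::....***+=...........................:::#*
   85 *:::::::::.....+**+:.........................:.:::##
   91 *:::::::::.....+**++...........................+++==
   97 *::::::::::....++*+............................*++==
  103 *::::::::::....+**++...........................++*==
  109 *::::::::::....+**+-............:..............=++==
  115 *::::::::::::..***+............................++*++
  121 *::::::::::::..................................=++++
```

```bash
python3 - <<'E'
import cv2,numpy as np
def prof(n,kind,fix,a,b):
    g=cv2.cvtColor(cv2.imread(f"pics/r_{n}.png"),cv2.COLOR_BGR2GRAY).astype(int)
    r=range(2*a,2*b)
    v=[int(np.median(g[k+260,[2*f+200 for f in fix]])) if kind=="Y" else int(np.median(g[[2*f+260 for f in fix],k+200])) for k in r]
    d=np.diff(v); idx=np.argsort(-abs(d))[:4]; print(n,kind,fix[0],"->",[(r[i]/2+.25,int(d[i])) for i in sorted(idx)])
Yb=[-60,-50,-40,-30,-20]
for n in("w1","w8","w4"):
    Yb=[-30,-24,-36] if n=="w4" else [-60,-50,-40,-30]
    print("drv barrel X lo/hi");prof(n,"X",Yb,-30,-12);prof(n,"X",Yb,12,30)
    print("drv tail Y, grip X");prof(n,"Y",[-60,-50,-40,-30],-124,-106)
    if n!="w4": prof(n,"X",[-100,-94,-88],-88,-68)
    print("nose Y");prof(n,"Y",[-21,-20],6,24);prof(n,"Y",[-10,-5,0,5,10],6,24)
    if n!="w8":
        print("chg X");prof(n,"X",[80,90,100,105],-64,-46);prof(n,"X",[80,90,100,105],-14,4)
        print("chg Y hi");prof(n,"Y",[-45,-35,-25],110,124);print("lo");prof(n,"Y",[-50,-48,-46],52,66);print("plug end");prof(n,"Y",[-38,-35,-32,-28],34,50)
E
```

```text
drv barrel X lo/hi
w1 X -60 -> [(-22.25, -27), (-21.75, -32), (-14.75, 39), (-14.25, 26)]
w1 X -60 -> [(17.75, -22), (18.25, -22), (18.75, -20), (21.75, 19)]
drv tail Y, grip X
w1 Y -60 -> [(-114.25, -33), (-113.75, -41), (-107.25, 34), (-106.75, 44)]
w1 X -100 -> [(-80.75, -33), (-80.25, -31), (-79.75, -26), (-69.75, 33)]
nose Y
w1 Y -21 -> [(13.25, 13), (14.25, 31), (14.75, 35), (15.25, 19)]
w1 Y -10 -> [(11.75, -33), (12.25, -28), (14.25, 31), (14.75, 27)]
chg X
w1 X 80 -> [(-56.25, -7), (-55.75, -6), (-49.25, 7), (-48.75, 7)]
w1 X 80 -> [(-6.75, -11), (-6.25, -9), (-3.75, 15), (-3.25, 10)]
chg Y hi
w1 Y -45 -> [(111.25, -14), (111.75, -16), (118.25, 16), (118.75, 12)]
lo
w1 Y -50 -> [(59.25, -7), (60.25, -22), (60.75, -19), (61.25, -17)]
plug end
w1 Y -38 -> [(40.25, -21), (40.75, -23), (41.25, 15), (41.75, 27)]
drv barrel X lo/hi
w8 X -60 -> [(-23.75, -11), (-23.25, -56), (-22.75, -60), (-22.25, 8)]
w8 X -60 -> [(20.25, -46), (20.75, 43), (21.25, 37), (24.25, -76)]
drv tail Y, grip X
w8 Y -60 -> [(-113.75, -13), (-113.25, -35), (-112.75, -57), (-112.25, -19)]
w8 X -100 -> [(-81.
[... 241 characters left out ...]
27.75, 38), (-23.25, -33), (-22.75, -35)]
w4 X -30 -> [(19.25, -29), (19.75, -22), (21.25, 33), (21.75, 23)]
drv tail Y, grip X
w4 Y -60 -> [(-113.75, -30), (-113.25, -29), (-112.75, -21), (-112.25, -20)]
nose Y
w4 Y -21 -> [(15.75, 2), (16.75, -2), (17.75, 2), (20.25, 2)]
w4 Y -10 -> [(7.75, 1), (8.25, -1), (8.75, 1), (13.75, 2)]
chg X
w4 X 80 -> [(-60.25, 7), (-57.25, -37), (-56.75, -55), (-56.25, -38)]
w4 X 80 -> [(-5.75, -13), (-5.25, -16), (-4.75, 15), (-4.25, 20)]
chg Y hi
w4 Y -45 -> [(110.25, -1), (111.75, 1), (112.75, -1), (118.75, 2)]
lo
w4 Y -50 -> [(60.25, -18), (60.75, -29), (61.25, -36), (61.75, -26)]
plug end
w4 Y -38 -> [(40.75, -46), (41.25, -41), (41.75, -30), (42.25, -11)]
```

Rectified foam edges put the driver pocket at X≈-0.6, Y≈-41.3 mm and the charger pocket at X≈-30.2, Y≈89.2 mm in the case frame. Carrying the driver over.

```bash
python3 -m creep '[[[0.6,-1.1,0,-1,1],[1.2,-2.2,0,-2,1],[1.8,-3.3,0,-3,1],[2.2,-4.3,0,-4,1],[2.2,-4.3,0,-4.66,1]]]'; python3 -m creep '[[[0,0,0,0,1],[0,0,0,0,1],[0,0,0,0,1]]]'; python3 - <<'E'
from h import *
x,y=cw(-.0006,-.0413);print(x,y);go(x,y,.07,97)
P=eyes.camera_params("wrist");im=eyes.camera("wrist");cv2.imwrite("pics/w24.png",im[:,:,::-1])
# driver nose in hand (ht: TCP z -.0039 = mid)
s=robot.state();T=R.from_euler('xyz',s["tool_rot"]);t=s["tool_pos"]
for y0 in(.05,.056): print(px("wrist",t+T.apply([y0,0,.0039-.012]),P))
h=cv2.cvtColor(im,cv2.COLOR_RGB2GRAY);print(h[110:220:3,319].tolist())
E
```

```text
time: 58.22
tool_pos: [0.5468, -0.0233, 0.1477]
tool_rot: [-3.137, -0.002, 1.701]
force: [0.0, -0.6, -2.8]
finger_gap: 0.447
time: 58.6
tool_pos: [0.5491, -0.0264, 0.1497]
tool_rot: [-3.141, -0.0, 1.691]
force: [-0.7, 0.8, -3.7]
finger_gap: 0.449
0.5468913961916477 -0.00947427766882969
t=58.600 pos [ 0.5491 -0.0264  0.1497] yaw 96.9 j6 -0.38 gap 0.449 | rows [ 0.427 -0.003  1.992] turn -0.01 (alt 17.99)
[316.62146806 192.17134534]
[316.60320853 175.84637673]
[103, 103, 102, 103, 101, 101, 101, 100, 101, 100, 101, 101, 104, 99, 100, 98, 98, 98, 99, 98, 98, 104, 124, 86, 63, 65, 69, 68, 66, 66, 67, 67, 67, 65, 66, 65, 65]
```

```bash
python3 -m creep '[[[0.43,0,0.3,0,1],[0.43,0,0.9,0,1],[0.43,0,1.5,0,1],[0.43,0,2,0,1],[0.43,0,2,0,1]]]'; python3 - <<'E'
from h import *
x,y=cw(-.0006,-.0413);go(x,y,.044,97)
E
```

```text
time: 59.28
tool_pos: [0.5459, -0.0079, 0.0686]
tool_rot: [-3.138, -0.001, 1.693]
force: [0.2, 0.0, -3.8]
finger_gap: 0.446
t=59.275 pos [ 0.5459 -0.0079  0.0686] yaw 97.0 j6 -0.35 gap 0.446 | rows [-0.042  0.02   0.615] turn 0.00 (alt -18.00)
```

```bash
python3 -m creep '[[[-0.03,0.01,0.2,0,1],[-0.03,0.01,0.4,0,1],[-0.03,0.01,0.5,0,1],[-0.03,0.01,0.5,0,1]]]'; python3 -m creep '[[[0,0,0.06,0,1],[0,0,0.12,0,1],[0,0,0.12,0,1]]]'; python3 - <<'E'
from h import *
x,y=cw(-.0006,-.0413);go(x,y,.033,97)
E
```

```text
time: 59.78
tool_pos: [0.5475, -0.0101, 0.0501]
tool_rot: [-3.141, -0.0, 1.693]
force: [-1.1, -0.8, -4.2]
finger_gap: 0.449
time: 60.15
tool_pos: [0.5472, -0.0102, 0.0454]
tool_rot: [-3.14, -0.0, 1.693]
force: [-3.9, -1.5, -0.7]
finger_gap: 0.447
t=60.150 pos [ 0.5472 -0.0102  0.0454] yaw 97.0 j6 -0.35 gap 0.447 | rows [ 0.019 -0.005  0.309] turn 0.00 (alt -18.00)
```

```bash
python3 -m creep '[[[0.01,0,0.08,0,1],[0.01,0,0.16,0,1],[0.01,0,0.24,0,1],[0.01,0,0.3,0,1],[0.01,0,0.3,0,1]]]'; python3 -m creep '[[[0,0,0.04,0,1],[0,0,0.08,0,1],[0,0,0.08,0,1]]]'
```

```text
time: 60.78
tool_pos: [0.5477, -0.01, 0.034]
tool_rot: [3.141, 0.0, 1.692]
force: [-5.0, -1.7, 2.5]
finger_gap: 0.448
time: 61.15
tool_pos: [0.5478, -0.01, 0.0328]
tool_rot: [3.141, 0.001, 1.693]
force: [-15.4, -0.4, 25.0]
finger_gap: 0.445
```

Driver bottomed at z=0.0328 (home 0.0329). Releasing, then looking at the charger.

```bash
python3 -m creep '[[[0,0,0,0,-0.3],[0,0,0,0,-0.3],[0,0,0,0,-0.3],[0,0,0,0,-0.3]]]';python3 -m creep '[[[0,0,-1.4,0,-0.3],[0,0,-2.8,0,-0.3],[0,0,-4.2,0,-0.3],[0,0,-5.6,0,-0.6]]]'; python3 - <<'E'
from h import *
v=np.array([.468,-.337]);p=v-.06*np.array([np.cos(np.radians(37)),np.sin(np.radians(37))]);print(p)
eyes.camera("top");find("top","charger_center",.018);find("top","charger_plug",.018)
go(p[0],p[1],.25,37)
E
```

```text
time: 61.65
tool_pos: [0.5481, -0.0098, 0.0305]
tool_rot: [3.14, 0.0, 1.693]
force: [2.3, 1.7, 1.3]
finger_gap: 0.652
time: 62.15
tool_pos: [0.5472, -0.0096, 0.2561]
tool_rot: [-3.141, -0.0, 1.693]
force: [0.3, -0.7, 0.1]
finger_gap: 0.743
[ 0.42008187 -0.3731089 ]
top charger_center [([0.6005, 0.1295], [262, 238], 0.73), ([0.4676, -0.3468], [428, 288], 0.63)]
top charger_plug [([0.4232, -0.3652], [435, 304], 0.89), ([0.7451, -0.2794], [405, 192], 0.58)]
t=62.300 pos [ 0.5483 -0.0099  0.2567] yaw 97.0 j6 -0.35 gap 0.799 | rows [-8.621 -4.291  0.167] turn 6.00 (alt -12.00)
```

```bash
python3 -m creep '[[[-1.4,-0.7,0,1,-0.6],[-2.8,-1.4,0,2,-0.6],[-4.2,-2.1,0,3,-0.6],[-5.6,-2.8,0,4,-0.6],[-7,-3.5,0,5,-0.6]]]'; python3 - <<'E'
from h import *
go(.42,-.373,.25,37)
E
```

```text
time: 62.92
tool_pos: [0.4417, -0.3057, 0.2527]
tool_rot: [-3.139, -0.0, 0.815]
force: [0.4, 0.3, -0.9]
finger_gap: 0.799
t=62.925 pos [ 0.4417 -0.3057  0.2527] yaw 46.7 j6 -0.07 gap 0.799 | rows [-1.596  0.76   0.068] turn 0.97 (alt -17.03)
```

```bash
python3 -m creep '[[[-0.8,0.4,0.5,0.5,-0.6],[-1.6,0.76,1,0.97,-0.6],[-1.6,0.76,1.2,0.97,-0.6],[-1.6,0.76,1.2,0.97,-0.6],[-1.6,0.76,1.2,0.97,-0.6]]]'; python3 - <<'E'
from h import *
P=eyes.camera_params("wrist");im=eyes.camera("wrist");cv2.imwrite("pics/w25.png",im[:,:,::-1])
for y0 in(-65,-50,-35): v=fit("charger",im,P,.466,-.338,np.radians(y0))
o=fit.sil(v);m=fit.m
for r in range(120,290,6): print(''.join(" m.#"[m[r,c]+2*o[r,c]] for c in range(220,430,4)))
find("wrist","charger_plug",.018,3,.2,P)
yw=np.degrees(v[2])+90
go(v[0],v[1],.0225,yw)
E
```

```text
time: 63.55
tool_pos: [0.4222, -0.3709, 0.2068]
tool_rot: [3.141, -0.0, 0.653]
force: [0.1, 0.6, 0.8]
finger_gap: 0.801
charger fit [ 0.4704 -0.339 ] yaw -53.8 IoU 0.922
charger fit [ 0.4711 -0.3385] yaw -53.8 IoU 0.920
charger fit [ 0.4711 -0.3385] yaw -53.7 IoU 0.920
                   ###############                   
                   ###############                   
                   ###############                   
                   ###############                   
                   ###############                   
                   ##############.                   
                   ##############.                   
                   ##############.                   
                   ##############                    
                   .#############                    
                       ######                        
                       ######                        
                       ######                        
                                                     
                                                     
                    
[... 211 characters left out ...]
                        mmm           
                                       mmmmm         
                                       mm  mmmm      
                                      mm      mmmm   
                                   mmmm          mmmm
                                    mm             mm
                                                     
                                                     
                                                     
mmmm                                          mmmmmmm
wrist charger_plug [([0.4331, -0.3644], [320, 194], 0.93)]
t=63.650 pos [ 0.4221 -0.3711  0.207 ] yaw 37.4 j6 -0.01 gap 0.800 | rows [1.468 0.096 4.611] turn 0.11 (alt -17.89)
```

```bash
python3 -m creep '[[[0.7,0.05,0.2,0.1,-0.7],[1.45,0.09,1.2,0.1,-0.7],[1.45,0.09,2.6,0.1,-0.7],[1.45,0.09,4,0.1,-0.7],[1.45,0.09,4.6,0.1,-0.7]]]' 60; python3 -m creep '[[[0,0,0,0,-0.7],[0,0,0,0,-0.7]]]'; python3 - <<'E'
from h import *
go(.4707,-.3387,.0225,36.2)
E
```

```text
time: 64.28
tool_pos: [0.4693, -0.338, 0.0198]
tool_rot: [-3.138, 0.0, 0.635]
force: [-0.5, -0.2, 0.7]
finger_gap: 0.845
time: 64.53
tool_pos: [0.4707, -0.3399, 0.0239]
tool_rot: [3.139, -0.0, 0.634]
force: [-0.6, -0.5, 0.7]
finger_gap: 0.851
t=64.525 pos [ 0.4707 -0.3399  0.0239] yaw 36.3 j6 0.11 gap 0.851 | rows [ 0.019 -0.024  0.035] turn 0.01 (alt -17.99)
```

```bash
python3 -m creep '[[[0.02,-0.02,0.02,0,1],[0.02,-0.02,0.02,0,1],[0.02,-0.02,0.02,0,1],[0.02,-0.02,0.02,0,1],[0.02,-0.02,0.02,0,1]]]' 60; python3 -m creep '[[[0,0,0,0,1],[0,0,0,0,1]]]'; python3 -m creep '[[[0,0,-1,0,1],[0,0,-2.2,0,1],[0,0,-3.2,0,1],[0,0,-3.2,0,1]]]'; python3 - <<'E'
from h import *
x,y=cw(-.0302,.0892);print(x,y);go(x,y,.15,97)
E
```

```text
time: 65.15
tool_pos: [0.4703, -0.3386, 0.022]
tool_rot: [3.141, -0.0, 0.634]
force: [-0.5, 0.1, 5.0]
finger_gap: 0.539
time: 65.4
tool_pos: [0.4704, -0.3386, 0.022]
tool_rot: [3.141, -0.0, 0.634]
force: [0.1, 0.2, 5.2]
finger_gap: 0.536
time: 65.9
tool_pos: [0.4707, -0.339, 0.1517]
tool_rot: [3.137, -0.0, 0.634]
force: [-1.1, -0.7, -2.2]
finger_gap: 0.541
0.5016080807886928 0.11644566255557046
t=65.900 pos [ 0.4707 -0.339   0.1517] yaw 36.3 j6 0.11 gap 0.541 | rows [ 7.366 -8.717  0.044] turn -6.07 (alt 11.93)
```

```bash
python3 -m creep '[[[1,-1.1,0,-1,1],[2,-2.2,0,-2,1],[2.9,-3.3,0,-3,1],[3.8,-4.5,0,-4,1],[4.7,-5.6,0,-5,1]]]'; python3 -m creep '[[[0,0,0,-1,1],[0,0,0,-1.07,1]]]'; python3 - <<'E'
from h import *
x,y=cw(-.0302,.0892);go(x,y,.07,97)
E
```

```text
time: 66.53
tool_pos: [0.4877, -0.0444, 0.1478]
tool_rot: [-3.138, -0.001, 1.512]
force: [0.8, 0.1, -1.9]
finger_gap: 0.539
time: 66.78
tool_pos: [0.4882, -0.0459, 0.148]
tool_rot: [-3.139, -0.001, 1.693]
force: [-0.4, -0.9, -1.7]
finger_gap: 0.538
t=66.775 pos [ 0.4882 -0.0459  0.148 ] yaw 97.0 j6 -0.46 gap 0.538 | rows [3.988 0.828 1.951] turn 0.00 (alt -18.00)
```

```bash
python3 -m creep '[[[1.4,0.3,0,0,1],[2.8,0.6,0,0,1],[3.98,0.83,0.5,0,1],[3.98,0.83,1.4,0,1],[3.98,0.83,1.95,0,1]]]'; python3 -m creep '[[[0,0,0,0,1],[0,0,0,0,1]]]'; python3 - <<'E'
from h import *
x,y=cw(-.0302,.0892);go(x,y,.045,97)
E
```

```text
time: 67.4
tool_pos: [0.5014, 0.1154, 0.0689]
tool_rot: [-3.138, -0.0, 1.689]
force: [0.4, 0.4, -1.1]
finger_gap: 0.538
time: 67.65
tool_pos: [0.5028, 0.1151, 0.072]
tool_rot: [3.141, 0.0, 1.691]
force: [0.1, 0.4, -1.6]
finger_gap: 0.537
t=67.650 pos [0.5028 0.1151 0.072 ] yaw 96.9 j6 -0.12 gap 0.537 | rows [ 0.038 -0.026  0.676] turn -0.01 (alt 17.99)
```

```bash
python3 -m creep '[[[0.04,-0.03,0.2,0,1],[0.04,-0.03,0.4,0,1],[0.04,-0.03,0.55,0,1],[0.04,-0.03,0.65,0,1],[0.04,-0.03,0.65,0,1]]]'; python3 -m creep '[[[0,0,0.06,0,1],[0,0,0.06,0,1]]]'; python3 - <<'E'
from h import *
x,y=cw(-.0302,.0892);go(x,y,.0315,97)
E
```

```text
time: 68.28
tool_pos: [0.5011, 0.117, 0.0454]
tool_rot: [3.141, 0.0, 1.693]
force: [0.5, -0.0, -1.8]
finger_gap: 0.536
time: 68.53
tool_pos: [0.5012, 0.117, 0.0433]
tool_rot: [3.141, 0.0, 1.693]
force: [0.6, 0.4, -0.6]
finger_gap: 0.536
t=68.525 pos [0.5012 0.117  0.0433] yaw 97.0 j6 -0.12 gap 0.536 | rows [-0.014  0.008  0.295] turn 0.00 (alt -18.00)
```

```bash
python3 -m creep '[[[0,0,0.08,0,1],[0,0,0.16,0,1],[0,0,0.24,0,1],[0,0,0.29,0,1],[0,0,0.29,0,1]]]'; python3 -m creep '[[[0,0,0.04,0,1],[0,0,0.08,0,1],[0,0,0.08,0,1]]]'
```

```text
time: 69.15
tool_pos: [0.5013, 0.117, 0.032]
tool_rot: [3.141, 0.0, 1.693]
force: [-2.4, -0.6, 8.5]
finger_gap: 0.535
time: 69.53
tool_pos: [0.5013, 0.117, 0.0319]
tool_rot: [3.141, 0.001, 1.694]
force: [-16.8, -2.7, 47.8]
finger_gap: 0.537
```

Charger home (z=0.0319 at 48 N). Releasing, then checking each part's top height by touch with shut fingers.

```bash
python3 -m creep '[[[0,0,0,0,-0.5],[0,0,0,0,-0.5],[0,0,0,0,-0.5],[0,0,0,0,-0.5]]]';python3 -m creep '[[[0,0,-0.8,0,-0.5],[0,0,-1.8,0,1],[0,0,-1.8,0,1],[0,0,-1.8,0,1]]]'; python3 -m creep '[[[0,0,0,0,1],[0,0,0,0,1],[0,0,0,0,1]]]'; python3 - <<'E'
from h import *
for n,X,Y in(("chg",-.0302,.0892),("nose",-.0006,-.0163),("tail",-.003,-.0933),("pack1",.0677,0),("pack2",.0677,-.0818)):
    print(n);x,y=cw(X,Y);go(x,y,.053,97)
E
```

```text
time: 70.03
tool_pos: [0.5052, 0.117, 0.0308]
tool_rot: [3.131, 0.001, 1.692]
force: [11.6, 2.1, 13.0]
finger_gap: 0.749
time: 70.53
tool_pos: [0.5005, 0.117, 0.0994]
tool_rot: [-3.14, -0.0, 1.693]
force: [-0.1, 0.5, -0.0]
finger_gap: 0.434
time: 70.9
tool_pos: [0.5009, 0.117, 0.0999]
tool_rot: [-3.141, -0.0, 1.693]
force: [-0.2, 0.2, -0.2]
finger_gap: 0.091
chg
t=70.900 pos [0.5009 0.117  0.0999] yaw 97.0 j6 -0.12 gap 0.091 | rows [-0.016  0.016  1.173] turn 0.00 (alt -18.00)
nose
t=70.900 pos [0.5009 0.117  0.0999] yaw 97.0 j6 -0.12 gap 0.091 | rows [-2.654  0.756  1.173] turn 0.00 (alt -18.00)
tail
t=70.900 pos [0.5009 0.117  0.0999] yaw 97.0 j6 -0.12 gap 0.091 | rows [-4.579  0.695  1.173] turn 0.00 (alt -18.00)
pack1
t=70.900 pos [0.5009 0.117  0.0999] yaw 97.0 j6 -0.12 gap 0.091 | rows [-2.247  2.463  1.173] turn 0.00 (alt -18.00)
pack2
t=70.900 pos [0.5009 0.117  0.0999] yaw 97.0 j6 -0.12 gap 0.091 | rows [-4.292  2.463  1.173] turn 0.00 (alt -18.00)
```

```bash
python3 -m creep '[[[0,0,0.8,0,1],[0,0,1.2,0,1],[0,0,1.36,0,1],[0,0,1.38,0,1],[0,0,1.38,0,1]]]' 20; python3 -m creep '[[[0,0,-1.38,0,1],[-1.3,0.38,-1.38,0,1],[-2.65,0.76,-1.38,0,1],[-2.65,0.76,-1.38,0,1]]]'; python3 -m creep '[[[0,0,0.8,0,1],[0,0,1.2,0,1],[0,0,1.3,0,1],[0,0,1.34,0,1],[0,0,1.34,0,1]]]'; python3 -m creep '[[[0,0,-1.34,0,1],[-1,0,-1.34,0,1],[-1.92,-0.06,-1.34,0,1],[-1.92,-0.06,-1.34,0,1]]]'; python3 -m creep '[[[0,0,0.8,0,1],[0,0,1.2,0,1],[0,0,1.3,0,1],[0,0,1.34,0,1],[0,0,1.34,0,1]]]';
```

```text
time: 71.53
tool_pos: [0.5007, 0.117, 0.0464]
tool_rot: [-3.141, 0.0, 1.694]
force: [-6.6, -0.4, 12.6]
finger_gap: 0.011
time: 72.03
tool_pos: [0.5455, 0.0125, 0.1009]
tool_rot: [3.14, 0.001, 1.689]
force: [-0.6, 0.8, -0.4]
finger_gap: 0.005
time: 72.65
tool_pos: [0.5434, 0.0163, 0.0484]
tool_rot: [-3.14, -0.001, 1.694]
force: [-9.4, 1.6, 14.4]
finger_gap: 0.006
time: 73.15
tool_pos: [0.5515, -0.0626, 0.1012]
tool_rot: [3.14, 0.001, 1.691]
force: [-0.2, 0.0, -0.0]
finger_gap: 0.006
time: 73.78
tool_pos: [0.5506, -0.06, 0.0484]
tool_rot: [-3.14, -0.001, 1.694]
force: [-9.4, 3.9, 13.6]
finger_gap: 0.004
```

```bash
python3 -m creep '[[[0,0,-1.34,0,1],[0.2,1.2,-1.34,0,1],[0.29,1.77,-1.34,0,1],[0.29,1.77,-1.34,0,1]]]'; python3 -m creep '[[[0,0,0.8,0,1],[0,0,1.2,0,1],[0,0,1.34,0,1],[0,0,1.38,0,1],[0,0,1.38,0,1]]]'; python3 -m creep '[[[0,0,-1.38,0,1],[1,0,-1.38,0,1],[2.05,0,-1.38,0,1],[2.05,0,-1.38,0,1]]]'; python3 -m creep '[[[0,0,0.8,0,1],[0,0,1.2,0,1],[0,0,1.34,0,1],[0,0,1.38,0,1],[0,0,1.38,0,1]]]'; python3 -m creep '[[[0,0,-1.4,0,1],[0,0,-2.9,0,1],[0,0,-4.4,0,1],[0,0,-4.4,0,1]]]'; python3 - <<'E'
from h import *
go(.45,-.2,.3)
E
```

```text
time: 74.28
tool_pos: [0.6207, -0.04, 0.1007]
tool_rot: [3.141, 0.0, 1.695]
force: [-0.3, 0.4, 0.5]
finger_gap: 0.002
time: 74.9
tool_pos: [0.62, -0.0409, 0.0465]
tool_rot: [3.141, 0.0, 1.693]
force: [-3.3, 0.3, 5.8]
finger_gap: 0.004
time: 75.4
tool_pos: [0.6098, 0.0428, 0.1012]
tool_rot: [3.14, 0.0, 1.696]
force: [-0.4, -1.2, -0.3]
finger_gap: 0.007
time: 76.03
tool_pos: [0.6105, 0.04, 0.0465]
tool_rot: [3.14, 0.001, 1.693]
force: [-3.6, -0.7, 5.9]
finger_gap: 0.005
time: 76.53
tool_pos: [0.6118, 0.0401, 0.2269]
tool_rot: [3.131, 0.003, 1.693]
force: [0.4, -0.2, 0.3]
finger_gap: 0.005
t=76.525 pos [0.6118 0.0401 0.2269] yaw 97.0 j6 -0.25 gap 0.005 | rows [-5.465 -4.746 -1.828] turn 0.00 (alt 0.00)
```

All tops at home height: packs 0.0465, charger 0.0464, driver 0.0484 at both ends. Moving clear for a final check of the box and bystanders.

```bash
python3 -m creep '[[[-1.3,-1.1,-0.4,0,1],[-2.6,-2.2,-0.8,0,1],[-3.9,-3.3,-1.2,0,1],[-5.2,-4.5,-1.6,0,1],[-5.4,-4.7,-1.8,0,1]]]'; python3 -m creep '[[[-1.4,0,0,0,1],[-2.8,0,0,0,1],[-2.8,0,0,0,1]]]'; python3 - <<'E'
from h import *
im=eyes.camera("top")[:,:,::-1];cv2.imwrite("pics/tF.png",im);sc=eyes.camera("scene")[:,:,::-1];cv2.imwrite("pics/sF.png",sc)
a=cv2.imread("pics/top0.png").astype(int);s0=cv2.imread("pics/scene0.png").astype(int)
for n,(c,r,w) in dict(calc=(352,172,24),jar=(451,212,9),tape=(407,191,13),screwdr=(268,173,26),oil=(219,188,9),red=(334,332,14),blue=(471,305,14),flap=(160,290,22)).items():
    d=np.abs(a-im)[r-w:r+w,c-w:c+w].max(2);print(n,"top diff mean %.1f frac>40 %.2f"%(d.mean(),(d>40).mean()))
for n,(c,r,w) in dict(calc=(389,350,26),jar=(260,410,12),tape=(324,388,16),screwdr=(440,280,25),oil=(449,229,10),red=(241,242,12),blue=(146,364,16),flap=(380,122,16)).items():
    d=np.abs(s0-sc)[r-w:r+w,c-w:c+w].max(2);print(n,"scene diff mean %.1f frac>40 %.2f"%(d.mean(),(d>40).mean()))
print([(np.round(q["xy"]).tolist(),round(q["confidence"],2)) for q in boxes_of("scene","spent0_center") if q["confidence"]>.2],[(np.round(q["xy"]).tolist(),round(q["confidence"],2)) for q in boxes_of("scene","fresh0_center") if q["confidence"]>.2])
print(robot.state()["tool_pos"])
E
```

```text
time: 77.15
tool_pos: [0.4481, -0.1986, 0.293]
tool_rot: [-3.141, -0.0, 1.692]
force: [0.5, -0.9, -0.4]
finger_gap: 0.005
time: 77.53
tool_pos: [0.4628, -0.3109, 0.2913]
tool_rot: [-3.14, -0.002, 1.689]
force: [-0.0, 0.6, 0.3]
finger_gap: 0.005
calc top diff mean 2.5 frac>40 0.00
jar top diff mean 2.1 frac>40 0.00
tape top diff mean 2.6 frac>40 0.00
screwdr top diff mean 2.7 frac>40 0.00
oil top diff mean 2.7 frac>40 0.00
red top diff mean 49.9 frac>40 0.69
blue top diff mean 54.8 frac>40 0.67
flap top diff mean 2.2 frac>40 0.00
calc scene diff mean 3.1 frac>40 0.00
jar scene diff mean 3.1 frac>40 0.00
tape scene diff mean 3.1 frac>40 0.00
screwdr scene diff mean 3.4 frac>40 0.00
oil scene diff mean 3.2 frac>40 0.00
red scene diff mean 45.8 frac>40 0.57
blue scene diff mean 12.8 frac>40 0.11
flap scene diff mean 3.1 frac>40 0.00
[([331.0, 243.0], 0.52)] [([390.0, 350.0], 0.55)]
[ 0.46349007 -0.30693723  0.29310345]
```

```bash
python3 - <<'E'
from h import *
for f in("top0","t21","tF","scene0","sF"):
    h=cv2.cvtColor(cv2.imread(f"pics/{f}.png"),cv2.COLOR_BGR2HSV);out=[]
    red=((h[...,0]<6)|(h[...,0]>174))&(h[...,1]>150)&(h[...,2]>60); blue=(h[...,0]>105)&(h[...,0]<130)&(h[...,1]>150)
    for m,(c,r) in((red,(334,332) if f[0]=="t" else (241,242)),(blue,(471,305) if f[0]=="t" else (146,364))):
        k=np.argwhere(m[r-25:r+25,c-25:c+25]);out.append((len(k),(k.mean(0)+[r-25,c-25])[::-1].round(1).tolist() if len(k) else None))
    print(f,"red",out[0],"blue",out[1])
E
```

```text
top0 red (283, [334.5, 332.4]) blue (115, [475.3, 304.6])
t21 red (293, [334.4, 332.4]) blue (89, [475.1, 304.6])
tF red (292, [334.4, 332.5]) blue (0, None)
scene0 red (431, [240.6, 242.0]) blue (632, [145.1, 364.9])
sF red (423, [240.6, 242.0]) blue (634, [145.1, 364.8])
```

Bystanders and look-alikes have not moved (the arm only hides the blue pack in the last top view). The flap is shut. Handing in.

```bash
python3 -c "
from bench import order,robot
print(order.sign_off(), robot.state()['time'])"
```

```text
the job is handed in; nothing more can be done
the job is handed in; nothing more can be done
```

The job is handed in at about 78 s on the robot's clock. The three taped packs went through the flap into the box. The two fresh packs present, the driver and the charger are pressed home in the foam; one battery pocket stays empty.

**Final checks:**
- **Seating:** tops measured by touch were 46.5 mm for both packs, 46.4 mm for the charger, and 48.4 mm at both ends of the driver. Home heights are 46, 46 and 48 mm.
- **Box and bystanders:** the flap area looks the same as at the start in both fixed cameras, so it is shut. The calculator, jar, tape roll, hand screwdriver, oil bottle and the red and blue look-alikes had not moved.

**What went wrong on the way:**
- **First fresh pack:** my first try jammed it tilted in its pocket. A press of up to 94 N (wrist limit 120 N) did not seat it, so I lifted it out, laid it flat on the bench and pressed it in again.
- **Driver:** it had been knocked aside during the run, so I measured it again before gripping it.

**Less certain:**
- **Blue look-alike:** the arm hid it in the last top picture, so that check rests on the scene camera alone.
- **Packs in the box:** I did not count all three separately. The scene picture showed dark packs inside, and each one left the hand below the flap.
- **Final network check:** one weak "spent pack" report (0.52) landed on the case, where the picture had earlier shown the pockets empty. One weak "fresh pack" report (0.55) landed on the calculator. I took both as false.

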